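# Fill the stain-care kit tray

## Robot

A 6-joint arm with a two-finger parallel gripper is mounted at the origin on a cart in front of the work surface, level with it; the furniture and walls round the work are solid. World frame = base frame: x ahead of the robot, y to its left, z up, the work surface at z = 0. Lengths are in mm, angles in rad, forces in N, time in s.
With the tool pointing down it reaches from about 325 to 850 mm from the base axis. Payload 15.5 kg.
Tool frame: the origin (TCP) lies between the finger pads; the fingertips stand 17 mm ahead of it and the grasp point (between the pads) lies 2 mm behind it; y points along the fingers, z is the direction in which the jaws open and shut, and the axes are right-handed (so a half turn about y gives the same grasp; the last joint's range is limited). The gripper opens to 91 mm and grips with 3 to 60 N. Pads are 32 mm wide; open, the fingers measure 118 mm over their backs; the gripper's body (76 mm by 178 mm) begins 60 mm behind the grasp point.
Start: joints at [-1.266, 0.494, 1.345, -0, 1.302, -0.096], TCP at [243.273, -575.713, 230.915] pointing down, gripper open.
Joint ranges: [-2.91, 2.91], [-0.82, 2.16], [0.22, 2.67], [-1.22, 4.37], [0.12, 2.79], [-3.08, 3.08]. Speed limits (rad/s): [1.89, 1.89, 2.57, 3.01, 3.01, 3.01].

## Interface

Orientations are given as a unit quaternion [x, y, z, w].
In Python, from cell import sensors, grab_frame, calibration, r gives the robot as it stands.
- The arm moves only by the tool servo_tool, never from a script. Its argument "rows" is a list of rows, each a list of 7 numbers: the shift along the tool's x, y, z in m, then the turn, a rotation vector about the tool's x, y, z in rad, then the opening in per cent of the stroke, from 0 (shut) to 100 (fully open). A call has exactly 5 rows; each row shifts and turns the commanded pose from where the row before left it, along the tool's axes as they then stand; what a row does not reach is not made up. A row lasts 1/8 s, in which the tool goes at most 62.5 mm and 10.7 degrees, less where a joint would pass 70% of its speed; a pose out of reach is approached as far as the arm can. A call is refused whole if a number of a shift passes 0.0625 or a number of a turn 0.188, either way. A call with a gripper value outside its range is refused whole. The fingers move at their own pace and stop on an object; "squeeze" is the grip in N (left out, the last holds). Time passes only in rows, so rows that do not move let the fingers close, or fill a call up. It gives the time, the measured TCP pose, the force and the opening at its end, in the units of the state.
- sensors.observe(): the state, without advancing time (a new reading comes with each control period).
- grab_frame(name): name is "side" or "top" or "wrist"; returns the picture (400x640x3 uint8, red, green, blue); there is no depth.
- calibration(name): a dict with "intrinsics" (3x3 intrinsics, pixels), "R" (3x3) and "t" (3): a world point X has camera coordinates R X + t. Camera axes: x right, y down, z forward; pixel columns grow to the right and rows downward; lengths in mm; the calibration is good to about 2 mm. A picture is of the moment at which its call begins: read the wrist's pose just before it. calibration takes no time and is no camera call; for the wrist camera it gives the pose at the moment of the call.
- r.finish_job(): hands the job in, once; it reports no verdict.
The state is a dict: "clock": time; "joint_pos": joint angles; "joint_velocities": joint speeds; "tau": joint torques, N m; "position": TCP position; "orientation": TCP orientation; "contact_force": force on the tool from outside, world axes, zero at the start; "ft_torque": the same for the moment, N m; "finger_gap": opening from 0.0 (shut) to 1.0 (fully open).
Only numpy, scipy, OpenCV 4.12 (cv2) and the standard library are available. Lean on these libraries where they do the work, as an engineer would, in place of code of your own. Each camera call takes 0.05 s, during which the arm holds its last target.

## Task

Put the stain-care kit together: lay the wooden scrub brush, the bar of soap, the flat round polish tin and the small dropper bottle in the tray, each right down in the pocket cut to its shape, the same way up as they are now. The wind-up timer and the long-handled dish brush do not belong in the kit: leave them where they are.

Things in the scene. Friction and masses are not known exactly. Their poses are not given: they have to be found in the camera images.
- trough (a point): The scrub brush's pocket in the tray, 73 mm (x) x 166 mm (y), 7 mm deep: centre of its flat dark floor, 9 mm above the worktop. It lies in the front half (robot's side) of the tray, a low grey rectangle 188 x 316 mm (x, y), 16 mm high, fixed on the worktop to the robot's left and turned up to 15 degrees. y along the pocket, z up.
- insert_oblong: White insert, 90 x 100 x 12 mm (x, y, z), fixed in the back row of the tray, in any of three places; its top is 16 mm above the worktop, flush with rim and neighbours. In its middle, sunk 7 mm, is an oblong pocket, 60 mm along x and 88 mm along y: the soap's. The pocket's flat dark floor is 5 mm above the origin (9 mm above the worktop). Origin: centre of its underside, on the pocket's axis; z up.
- insert_large_round: White insert, 90 x 100 x 12 mm (x, y, z), fixed in the back row of the tray, in any of three places; its top is 16 mm above the worktop, flush with rim and neighbours. In its middle, sunk 7 mm, is a round pocket 80 mm across: the polish tin's. The pocket's flat dark floor is 5 mm above the origin (9 mm above the worktop). Origin: centre of its underside, on the pocket's axis; z up.
- insert_small_round: White insert, 90 x 100 x 12 mm (x, y, z), fixed in the back row of the tray, in any of three places; its top is 16 mm above the worktop, flush with rim and neighbours. In its middle, sunk 7 mm, is a round pocket 48 mm across: the dropper bottle's. The pocket's flat dark floor is 5 mm above the origin (9 mm above the worktop). Origin: centre of its underside, on the pocket's axis; z up.
- scrub_brush: Wooden scrub brush without a handle, lying on its bristles, wooden back up: 57 mm (x) x 150 mm (y) x 43 mm high. Origin: centre of its underside; y along its length, z up. Under 0.2 kg.
- soap: Bar of soap with rounded edges, lying flat: 44 mm (x) x 72 mm (y) x 21 mm high. Origin: centre of its underside; y along its length, z up. About 0.1 kg.
- polish_tin: Flat round polish tin with a lid, 65 mm across and 29 mm high, lid up. Origin: centre of its underside; z up. Under 0.1 kg.
- stain_dropper: Small dark dropper bottle standing upright, 33 mm across and 102 mm high with its narrower rubber bulb; the full-width body reaches to about 60 mm. Origin: centre of its underside; z up. Under 0.12 kg.
- dial_timer: Look-alike, to be left where it is: round wind-up timer, 65 mm across like the tin but 49 mm high with a tapering twist top. Origin: centre of its underside; z up.
- dish_brush: Look-alike, to be left where it is: dish brush with a long thin handle, 44 mm (x) x 229 mm (y) x 34 mm high, lying on the worktop behind the tray (another lies on the sink). Origin: centre of its underside; y along its length, z up.
Not all that is in view belongs to the job. Leave any red look-alike of the soap alone.

How it is judged (in metres and radians):
At the end, for the whole second after the job is handed in: Brush, soap, tin and dropper bottle each lie in their own pocket, origin within 14 mm of its centre seen from above and within 4 mm of its floor in height, tilted under 0.12 rad, released and at rest; timer and dish brush within 30 mm of where they were (horizontal distance between scrub_brush and trough below 0.014 m and z of scrub_brush in the frame of trough between -0.004 and 0.004 m and angle between each of scrub_brush, soap, polish_tin, stain_dropper's own z axis and vertical below 0.12 rad and linear speed of each of scrub_brush, soap, polish_tin, stain_dropper below 0.02 m/s and angular speed of each of scrub_brush, soap, polish_tin, stain_dropper below 0.2 rad/s and horizontal distance between soap and insert_oblong below 0.014 m and z of soap in the frame of insert_oblong between 0.001 and 0.009 m and horizontal distance between polish_tin and insert_large_round below 0.014 m and z of polish_tin in the frame of insert_large_round between 0.001 and 0.009 m and horizontal distance between stain_dropper and insert_small_round below 0.014 m and z of stain_dropper in the frame of insert_small_round between 0.001 and 0.009 m and distance of each of dial_timer, dish_brush from where it was at the start of the episode below 0.03 m); the robot touches nothing.
It fails at once if the wind-up timer is moved more than 30 mm (distance of dial_timer from where it was at the start of the episode above 0.03 m).
It fails at once if the dish brush is moved more than 30 mm (distance of dish_brush from where it was at the start of the episode above 0.03 m).
It also fails if it takes over 104 s, if anything falls off the work surface, if the arm or the gripper's body presses on something with over 40 N, if the wrist force passes 120 N, or if a joint passes its speed limit or range.

## Working session

There is one attempt and no reset: what is moved stays moved. The work goes in short steps, Python scripts to look and compute and a tool call to move; the robot and the scene stay as the last step left them, time stands still between calls to the robot, and variables do not carry over. Pictures are saved under pics/ and viewed, and the job is handed in when it is done.

Besides the shell and the picture viewer there is one more tool, called after "Call:" as a command line: name --pt "numbers of a row" for each row, then --argument value for the rest. servo_tool: Moves the arm, as the interface text tells. Its arguments: {"type":"object","properties":{"rows":{"type":"array","items":{"type":"array","items":{"type":"number"}}},"squeeze":{"type":"number"}},"required":["rows"]}

```bash
mkdir -p pics; ls; cat > h.py <<'E'
import numpy as np, cv2
from cell import sensors, grab_frame, calibration, r
def save(name,fn):
    im=grab_frame(name); cv2.imwrite('pics/'+fn,cv2.cvtColor(im,cv2.COLOR_RGB2BGR)); return im
def proj(c,X):
    p=c['R']@np.array(X,float)+np.array(c['t']).ravel(); q=c['intrinsics']@p; return q[:2]/q[2]
def ray(c,uv):
    R=np.array(c['R']);t=np.array(c['t']).ravel()
    o=-R.T@t; d=R.T@np.linalg.inv(c['intrinsics'])@np.array([uv[0],uv[1],1.]); return o,d/np.linalg.norm(d)
def onz(c,uv,z):
    o,d=ray(c,uv); return o+d*(z-o[2])/d[2]
def tri(l):
    A=np.zeros((3,3));b=np.zeros(3)
    for c,uv in l:
        o,d=ray(c,uv);P=np.eye(3)-np.outer(d,d);A+=P;b+=P@o
    X=np.linalg.solve(A,b); return X,[np.linalg.norm(proj(c,X)-uv) for c,uv in l]
E
python3 - <<'E'
from h import *
import json,pickle
np.set_printoptions(precision=3,suppress=True)
print(sensors.observe())
for n in ['side','top','wrist']:
    save(n,n+'0.png'); c=calibration(n); print(n,c, 'pos',ray(c,(320,200)))
E
```

```text
pics
{'clock': 0.0, 'joint_pos': array([-1.266,  0.494,  1.346,  0.   ,  1.302, -0.095]), 'joint_velocities': array([-0.   , -0.002, -0.001, -0.   , -0.   ,  0.001]), 'tau': array([ -0.001, -87.881, -38.185,   0.071,   0.053,  -0.   ]), 'position': array([ 243.173, -575.349,  230.312]), 'orientation': array([-0.14 ,  0.693, -0.693,  0.14 ]), 'contact_force': array([0.654, 0.368, 0.303]), 'ft_torque': array([0.019, 0.059, 0.037]), 'finger_gap': 0.9966743925587154}
side {'intrinsics': array([[431.172,   0.   , 321.547],
       [  0.   , 431.172, 200.068],
       [  0.   ,   0.   ,   1.   ]]), 'R': array([[ 0.993,  0.117,  0.004],
       [ 0.051, -0.403, -0.914],
       [-0.105,  0.908, -0.406]]), 't': array([-500.245,   -1.531, 1513.572])} pos (array([  656.086, -1315.993,   615.519]), array([-0.109,  0.907, -0.406]))
top {'intrinsics': array([[442.695,   0.   , 322.716],
       [  0.   , 442.695, 201.924],
       [  0.   ,   0.   ,   1.   ]]), 'R': array([[-0.463, -0.887,  0.002],
       [-0.837,  0.436, -0.332],
       [ 0.293, -0.155, -0.943]]), 't': array([ 215.199,  471.55 , 1421.672])} pos (array([  77.066,  205.776, 1497.176]), array([ 0.3  , -0.152, -0.942]))
wrist {'intrinsics': array([[310.65 ,   0.   , 319.94 ],
       [  0.   , 310.65 , 200.248],
       [  0.   ,   0.   ,   1.   ]]), 'R': array([[ 0.389, -0.921, -0.002],
       [-0.896, -0.379,  0.233],
       [-0.216, -0.089, -0.972]]), 't': array([-623.728,  -25.155,  390.218])} pos (array([ 304.215, -549.242,  384.352]), array([-0.215, -0.089, -0.973]))
```

View pics/top0.png

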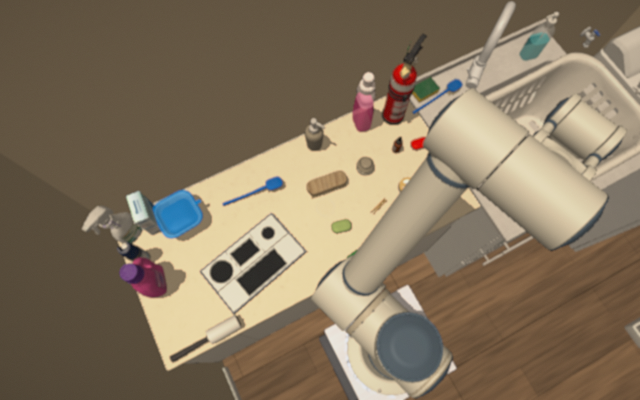

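View pics/side0.png

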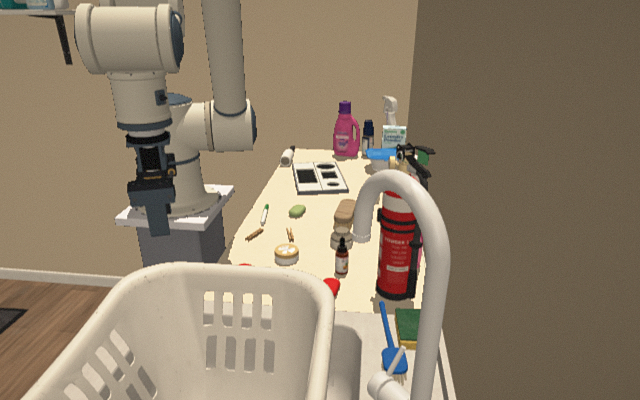

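View pics/wrist0.png

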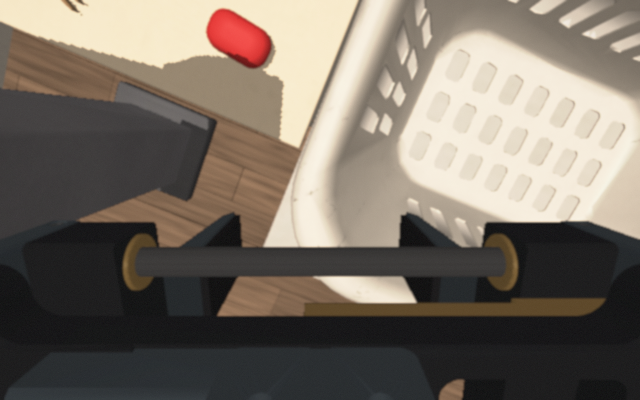

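The top view shows the tray at about (253,263), with the insert order large round (222,271), oblong (245,251) and small round (268,233). It also shows the brush at (327,184), soap (341,226), timer (365,165) and dropper (398,145). The tin, near (405,185), is partly hidden by the arm, but the side view shows it at (287,253). I'll enlarge both.

```bash
python3 - <<'E'
import cv2
t=cv2.imread('pics/top0.png');s=cv2.imread('pics/side0.png')
cv2.imwrite('pics/t_tray.png',cv2.resize(t[200:320,190:315],None,fx=5,fy=5,interpolation=cv2.INTER_CUBIC)[:600])
cv2.imwrite('pics/t_obj.png',cv2.resize(t[120:245,290:440],None,fx=4.8,fy=4.8,interpolation=cv2.INTER_CUBIC)[:600])
cv2.imwrite('pics/s_obj.png',cv2.resize(s[150:290,230:410],None,fx=4.2,fy=4.2,interpolation=cv2.INTER_CUBIC)[:600])
E
```

```text
(no output)
```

View pics/t_tray.png

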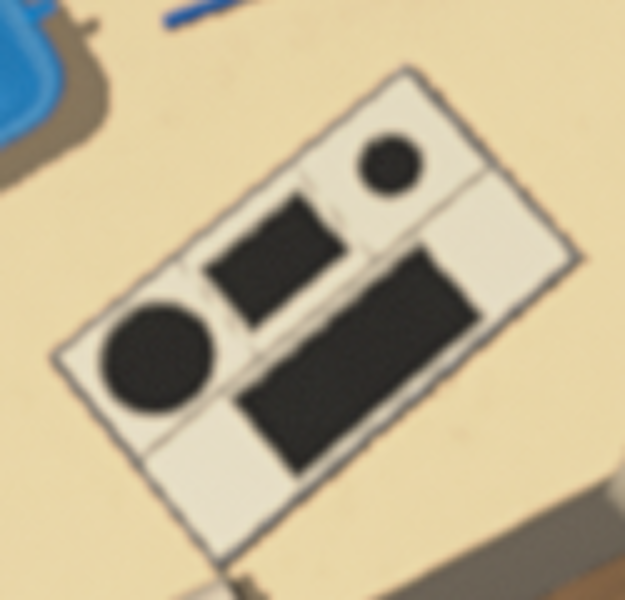

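View pics/t_obj.png

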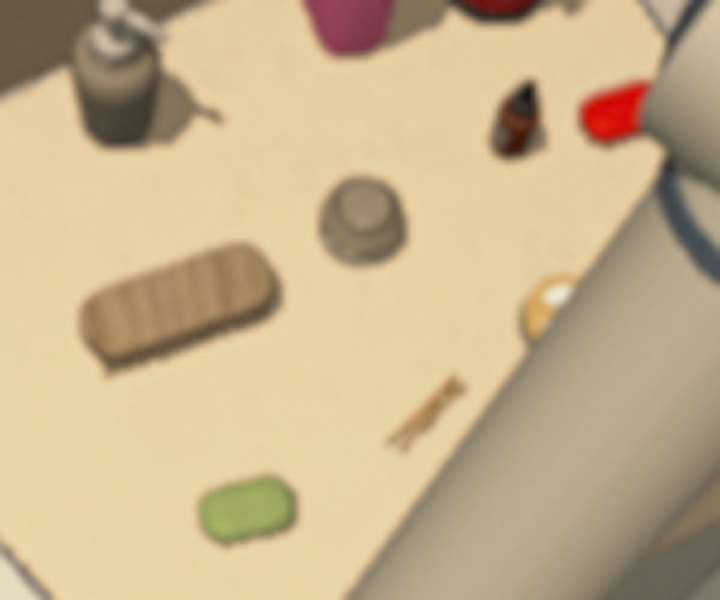

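View pics/s_obj.png

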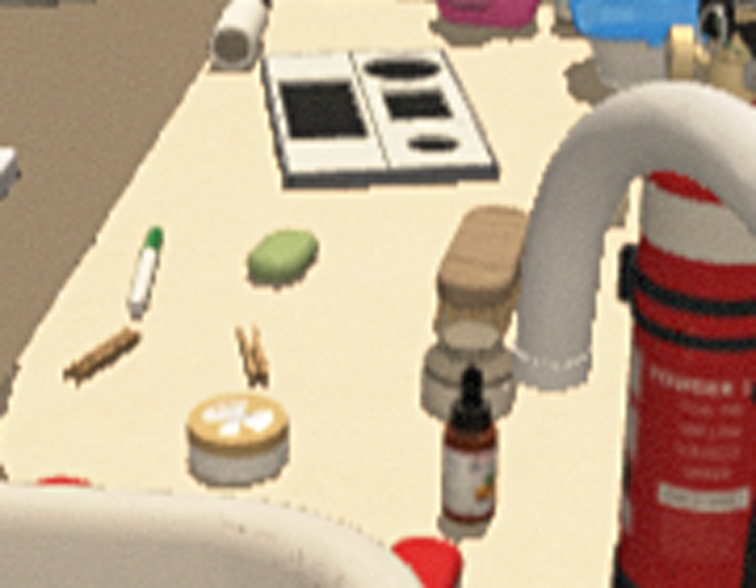

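```bash
python3 - <<'E'
from h import *
np.set_printoptions(precision=1,suppress=True)
ct,cs=calibration('top'),calibration('side')
T=lambda p:((p[0]+.5)/5-.5+190,(p[1]+.5)/5-.5+200)
O=lambda p:((p[0]+.5)/4.8-.5+290,(p[1]+.5)/4.8-.5+120)
S=lambda p:((p[0]+.5)/4.2-.5+230,(p[1]+.5)/4.2-.5+150)
cor=[onz(ct,T(p),16) for p in [(408,68),(578,258),(220,562),(55,355)]]
print(np.array(cor)); 
for i in range(4):
    d=cor[(i+1)%4]-cor[i]; print(np.linalg.norm(d),np.arctan2(d[1],d[0]))
for n,a,b in [('large',(157,357),(403,69)),('obl',(276,260),(419,104)),('small',(390,165),(433,143)),('trough',(359,360),(325,109))]:
    print(n,onz(ct,T(a),9),onz(cs,S(b),9),*tri([(ct,T(a)),(cs,S(b))]))
for n,a,b in [('soap',(248,508),(284,255)),('droptip',(530,86),(472,370)),('timertop',(366,204),(474,336)),('brushtop',(180,298),(487,253)),('tin',(565,305),(238,424))]:
    print(n,*tri([(ct,O(a)),(cs,S(b))]))
print('soap20',onz(ct,O((248,508)),20),'tin29',onz(cs,S((238,424)),29))
print('brush dir', [onz(ct,O(p),43) for p in [(258,262),(98,332)]])
print('soap dir', [onz(ct,O(p),18) for p in [(205,520),(292,497)]])
print('dropbase',onz(ct,O((508,147)),5),onz(cs,S((468,520)),0))
E
```

```text
[[584.  142.2  16. ]
 [407.2  97.7  16. ]
 [334.6 395.9  16. ]
 [510.3 439.5  16. ]]
182.35062354982972 -2.8950629797743077
306.89296866466213 1.809584199180912
181.0618296431527 0.2430637901767086
306.2581593406123 -1.3278126860836506
large [479.3 380.    9. ] [474.8 390.6   9. ] [477.  379.3  13.4] [np.float64(0.3153450553623335), np.float64(0.25403925045755443)]
obl [503.2 281.4   9. ] [500.7 293.5   9. ] [501.9 281.1  13.6] [np.float64(0.005968925478912498), np.float64(0.0051427659367424714)]
small [528.1 183.4   9. ] [523.2 195.6   9. ] [525.4 183.2  14.4] [np.float64(0.31269626510165804), np.float64(0.2886861531484011)]
trough [414.4 260.    9. ] [414.  268.9   9. ] [414.5 260.1  12.1] [np.float64(0.24314804619541844), np.float64(0.20756462807328988)]
soap [431.1 -56.2  10.5] [np.float64(0.30384492035820315), np.float64(0.3238354488226452)]
droptip [ 599.5 -378.6   96.9] [np.float64(0.18747755330674604), np.float64(0.2677163253073185)]
timertop [ 591.1 -240.3   46. ] [np.float64(0.012207075070630154), np.float64(0.0155573894712497)]
brushtop [591.  -84.   34.8] [np.float64(0.3418811510799224), np.float64(0.38562977377095387)]
tin [ 453.2 -338.3   26.6] [np.float64(1.2539121919542615), np.float64(1.6829021208166228)]
soap20 [429.9 -54.2  20. ] tin29 [ 450.1 -344.5   29. ]
brush dir [array([ 588.1, -147. ,   43. ]), array([593.4, -16.4,  43. ])]
soap dir [array([436.8, -22.7,  18. ]), array([422.9, -86.9,  18. ])]
dropbase [ 596.9 -374.5    5. ] [ 599.5 -390.8    0. ]
```

```bash
cat >> h.py <<'E'
from scipy.spatial.transform import Rotation as Ro
def pose():
    s=sensors.observe(); return s['position'],Ro.from_quat(s['orientation']).as_matrix(),s
def yaw(): 
    p,R,s=pose(); return np.arctan2(R[1,2],R[0,2])
def plan(x,y,z,jaw=None,n=5,sh=None):
    """n rows to the target with jaw axis angle (mod pi) ; prints rows; first aligns down"""
    p,R,s=pose(); T=np.array([x,y,z],float)
    if jaw is None: jaw=np.arctan2(R[1,2],R[0,2])
    a=np.arctan2(R[1,2],R[0,2]); d=(jaw-a+np.pi/2)%np.pi-np.pi/2
    zz=np.array([np.cos(a+d),np.sin(a+d),0]); yy=np.array([0,0,-1.]); Rt=np.column_stack([np.cross(yy,zz),yy,zz])
    rv=Ro.from_matrix(R.T@Rt).as_rotvec()
    print('from',p.round(1),'jaw',round(a,3),'turn',rv.round(3),'dist',np.linalg.norm(T-p).round(1))
    Rc=R.copy()
    for i in range(n):
        t=Rc.T@((T-p)/n)/1000
        print([round(v,4) for v in t]+[round(v,4) for v in rv/n])
        Rc=Rc@Ro.from_rotvec(rv/n).as_matrix()
E
python3 - <<'E'
from h import *
np.set_printoptions(precision=3,suppress=True)
p,R,s=pose(); print(R)
ct,cs=calibration('top'),calibration('side')
print('exting base',onz(cs,(395,298),0),'redsoap',onz(ct,(420,143),15),'pink',onz(ct,(363,128),0), 'disp',onz(ct,(314,150),0), 'dish brush',[onz(ct,q,15) for q in [(275,183),(225,204)]])
plan(430,-400,280,0.05,n=10)
E
```

```text
[[-0.921 -0.     0.389]
 [-0.389  0.001 -0.921]
 [-0.    -1.    -0.001]]
exting base [ 731.902 -477.035    0.   ] redsoap [ 576.745 -467.02    15.   ] pink [ 736.326 -314.652    0.   ] disp [ 740.103 -106.754   -0.   ] dish brush [array([681.42 ,  81.044,  15.   ]), array([690.929, 272.561,  15.   ])]
from [ 243.2 -575.5  230.5] jaw -1.171 turn [ 0.001 -1.221 -0.001] dist 261.0
[np.float64(-0.024), np.float64(-0.0049), np.float64(-0.0089), np.float64(0.0001), np.float64(-0.1221), np.float64(-0.0001)]
[np.float64(-0.0249), np.float64(-0.0049), np.float64(-0.0059), np.float64(0.0001), np.float64(-0.1221), np.float64(-0.0001)]
[np.float64(-0.0255), np.float64(-0.0049), np.float64(-0.0028), np.float64(0.0001), np.float64(-0.1221), np.float64(-0.0001)]
[np.float64(-0.0256), np.float64(-0.0049), np.float64(0.0003), np.float64(0.0001), np.float64(-0.1221), np.float64(-0.0001)]
[np.float64(-0.0254), np.float64(-0.0049), np.float64(0.0034), np.float64(0.0001), np.float64(-0.1221), np.float64(-0.0001)]
[np.float64(-0.0248), np.float64(-0.005), np.float64(0.0065), np.float64(0.0001), np.float64(-0.1221), np.float64(-0.0001)]
[np.float64(-0.0238), np.float64(-0.005), np.float64(0.0095), np.float64(0.0001), np.float64(-0.1221), np.float64(-0.0001)]
[np.float64(-0.0225), np.float64(-0.005), np.float64(0.0123), np.float64(0.0001), np.float64(-0.1221), np.float64(-0.0001)]
[np.float64(-0.0208), np.float64(-0.005), np.float64(0.0149), np.float64(0.0001), np.float64(-0.1221), np.float64(-0.0001)]
[np.float64(-0.0188), np.float64(-0.005), np.float64(0.0174), np.float64(0.0001), np.float64(-0.1221), np.float64(-0.0001)]
```

```bash
python3 - <<'E' | sed 's/np.float64(\([^)]*\))/\1/g'
from h import *
plan(500,-430,280,0.0,n=10)
E
```

```text
from [ 243.2 -575.5  230.5] jaw -1.171 turn [ 1.000e-03 -1.171e+00 -1.000e-03] dist 299.3
[-0.0293, -0.0049, -0.0034, 0.0001, -0.1171, -0.0001]
[-0.0295, -0.0049, 0.0, 0.0001, -0.1171, -0.0001]
[-0.0293, -0.005, 0.0035, 0.0001, -0.1171, -0.0001]
[-0.0287, -0.005, 0.0069, 0.0001, -0.1171, -0.0001]
[-0.0277, -0.005, 0.0102, 0.0001, -0.1171, -0.0001]
[-0.0263, -0.005, 0.0134, 0.0001, -0.1171, -0.0001]
[-0.0246, -0.005, 0.0163, 0.0001, -0.1171, -0.0001]
[-0.0225, -0.005, 0.0191, 0.0001, -0.1171, -0.0001]
[-0.0201, -0.005, 0.0216, 0.0001, -0.1171, -0.0001]
[-0.0174, -0.005, 0.0238, 0.0001, -0.1171, -0.0001]
```

Call:
servo_tool --pt "-0.029 -0.005 -0.003 0 -0.117 0 100" --pt "-0.0295 -0.005 0 0 -0.117 0 100" --pt "-0.029 -0.005 0.0035 0 -0.117 0 100" --pt "-0.0285 -0.005 0.007 0 -0.117 0 100" --pt "-0.0275 -0.005 0.01 0 -0.117 0 100" --squeeze 20

```text
clock: 0.78
position: [371.7, -503.2, 255.9]
orientation: [-0.335, 0.623, -0.622, 0.335]
contact_force: [-0.1, 0.0, 0.1]
finger_gap: 1.001
```

Call:
servo_tool --pt "-0.026 -0.005 0.0135 0 -0.117 0 100" --pt "-0.0245 -0.005 0.0165 0 -0.117 0 100" --pt "-0.0225 -0.005 0.019 0 -0.117 0 100" --pt "-0.02 -0.005 0.0215 0 -0.117 0 100" --pt "-0.0175 -0.005 0.024 0 -0.117 0 100"

```text
clock: 1.4
position: [500.1, -431.1, 280.8]
orientation: [-0.501, 0.499, -0.499, 0.501]
contact_force: [0.8, -0.1, 0.5]
finger_gap: 0.996
```

```bash
python3 - <<'E'
from h import *
import pickle
p,R,s=pose(); print(p,yaw(),s['joint_pos'])
c=calibration('wrist'); save('wrist','w1.png'); pickle.dump(c,open('w1.pkl','wb'))
save('top','top1.png')
E
```

```text
[ 500.1112344  -431.09841238  280.81013903] 0.002861671503138973 [-8.01809316e-01  5.06872812e-01  1.18071744e+00 -4.37224845e-06
  1.45454246e+00 -8.04670407e-01]
```

View pics/w1.png

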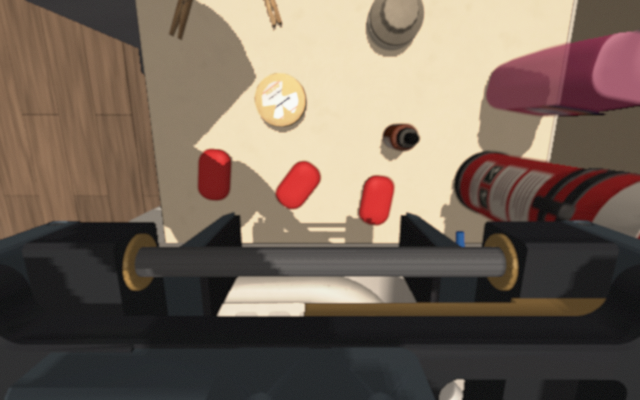

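View pics/top1.png

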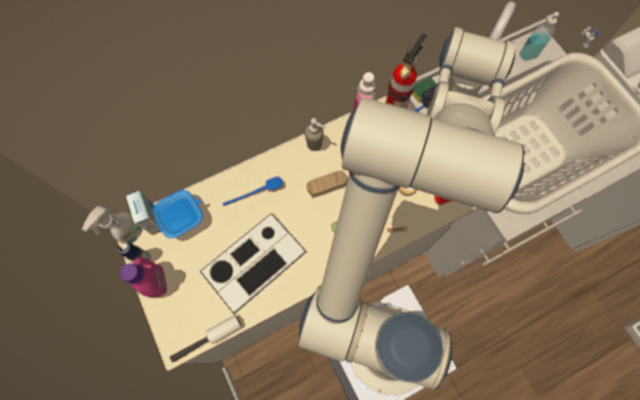

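The wrist view shows the tin lid at (281,99), dropper (401,137) with its bulb tip at (412,138), timer at (397,18) and three red soap look-alikes along row 185. I'll enlarge this view.

```bash
python3 - <<'E'
import cv2
t=cv2.imread('pics/w1.png')
cv2.imwrite('pics/w1c.png',cv2.resize(t[60:210,240:430],None,fx=4,fy=4,interpolation=cv2.INTER_CUBIC))
E
```

```text
(no output)
```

View pics/w1c.png

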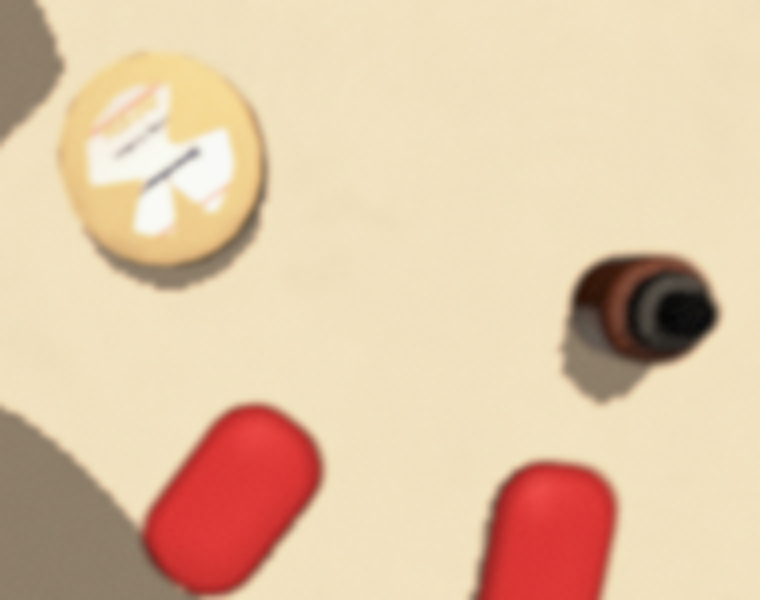

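```bash
python3 - <<'E'
from h import *
import pickle
np.set_printoptions(precision=1,suppress=True)
ct,cs,cw=calibration('top'),calibration('side'),pickle.load(open('w1.pkl','rb'))
O=lambda p:((p[0]+.5)/4.8-.5+290,(p[1]+.5)/4.8-.5+120)
S=lambda p:((p[0]+.5)/4.2-.5+230,(p[1]+.5)/4.2-.5+150)
W=lambda p:((p[0]+.5)/4-.5+240,(p[1]+.5)/4-.5+60)
print('tin',tri([(cw,W((162,160))),(cs,S((238,420)))]),onz(cw,W((162,160)),29))
print('width',onz(cw,W((60,160)),29)-onz(cw,W((264,160)),29))
print('tip',tri([(cw,W((692,314))),(cs,S((472,370))),(ct,O((530,86)))]),onz(cw,W((692,314)),100))
# shoulder (body top, z~60) centre
print('shoulder',onz(cw,W((655,308)),60))
print('body left/right base', onz(cw,W((572,312)),10))
E
```

```text
tin (array([ 449.1, -333. ,   25. ]), [np.float64(1.0733330555405953), np.float64(0.5045922948840107)]) [ 450.9 -333.1   29. ]
width [-63.6  -0.2   0. ]
tip (array([ 599.5, -378. ,   96.8]), [np.float64(0.6684903705512609), np.float64(0.3280229863385373), np.float64(0.2307292312971549)]) [ 598.6 -377.2  100. ]
shoulder [ 599.3 -376.9   60. ]
body left/right base [ 584.7 -379.9   10. ]
```

Call:
servo_tool --pt "-0.008 0.026 -0.01 0 0 0 100" --pt "-0.008 0.026 -0.01 0 0 0 100" --pt "-0.008 0.026 -0.01 0 0 0 100" --pt "-0.008 0.026 -0.01 0 0 0 100" --pt "-0.008 0.026 -0.01 0 0 0 100"

```text
clock: 2.12
position: [448.4, -391.6, 150.0]
orientation: [-0.499, 0.501, -0.501, 0.499]
contact_force: [0.3, 0.1, -0.3]
finger_gap: 0.997
```

```bash
python3 - <<'E'
from h import *
import pickle
p,R,s=pose(); print(p,yaw())
c=calibration('wrist'); save('wrist','w2.png'); pickle.dump(c,open('w2.pkl','wb'))
print(proj(c,(450.5,-333,29)))
E
```

```text
[ 448.43795891 -391.60571986  149.97020401] -0.0027620046396958694
[321.33107515 134.9461619 ]
```

View pics/w2.png

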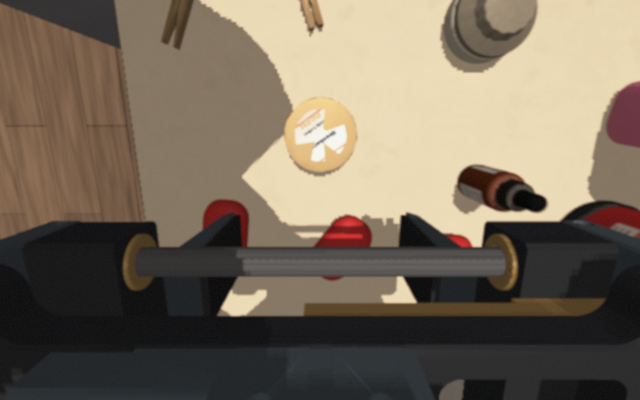

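Lid centre measured at (320.5,135.2), predicted (321.3,134.9), so the tin is at about (450,-333). Moving in to grasp it.

Call:
servo_tool --pt "-0.029 0 0.001 0 0 0 100" --pt "-0.029 0.01 0.001 0 0 0 100" --pt "0 0.038 0 0 0 0 100" --pt "0 0.038 0 0 0 0 100" --pt "0 0.0375 0 0 0 0 100"

```text
clock: 2.8
position: [451.6, -334.2, 26.8]
orientation: [0.499, -0.5, 0.501, -0.499]
contact_force: [0.7, -0.2, 0.3]
finger_gap: 1.004
```

Call:
servo_tool --pt "0 0 0 0 0 0 60" --pt "0 0 0 0 0 0 50" --pt "0 0 0 0 0 0 40" --pt "0 0 0 0 0 0 40" --pt "0 0 0 0 0 0 40" --squeeze 15

```text
clock: 3.42
position: [452.2, -334.4, 29.0]
orientation: [0.5, -0.499, 0.501, -0.5]
contact_force: [-1.0, -0.9, 9.5]
finger_gap: 0.704
```

Call:
servo_tool --pt "0 -0.04 0 0 0 0 40" --pt "0 -0.05 0 0 0 0 40" --pt "-0.03 -0.05 0 0 0 0 40" --pt "-0.05 -0.03 0 0 0 0 40" --pt "-0.05 0 0 0 0 0 40"

```text
clock: 4.05
position: [452.6, -203.2, 200.6]
orientation: [0.499, -0.498, 0.502, -0.5]
contact_force: [0.3, 0.5, -1.6]
finger_gap: 0.705
```

```bash
python3 - <<'E'
from h import *
p,R,s=pose(); print(p,yaw(),s['contact_force'],s['finger_gap'])
save('wrist','w3.png');save('side','s3.png')
E
```

```text
[ 452.64198168 -203.20814713  200.61928775] -0.0018518189957600299 [ 0.26115068  0.54370354 -1.61278396] 0.7050778211344682
```

View pics/s3.png

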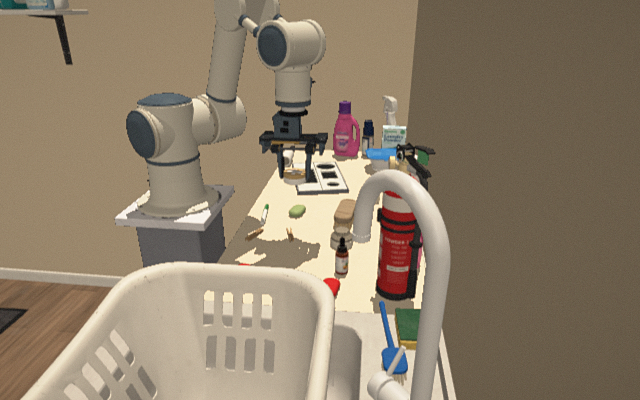

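View pics/w3.png

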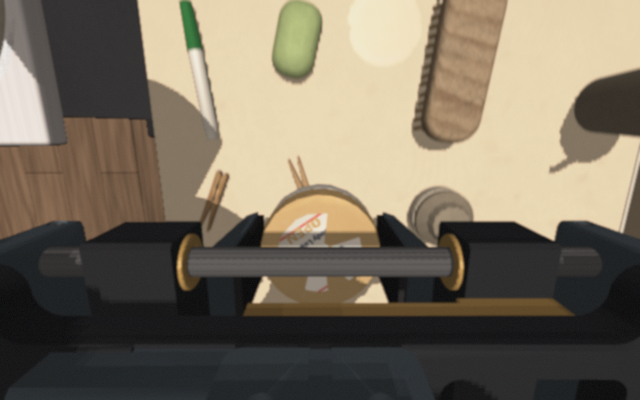

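Call:
servo_tool --pt "-0.06 -0.005 0.004 0 0 0 40" --pt "-0.06 -0.005 0.004 0 0 0 40" --pt "-0.06 -0.005 0.004 0 0 0 40" --pt "-0.06 -0.005 0.004 0 0 0 40" --pt "-0.06 -0.005 0.004 0 0 0 40"

```text
clock: 4.78
position: [472.1, 98.0, 223.5]
orientation: [0.499, -0.5, 0.501, -0.5]
contact_force: [1.0, -0.6, -0.8]
finger_gap: 0.703
```

```bash
python3 - <<'E'
from h import *
import pickle
p,R,s=pose(); print(p,yaw(),s['contact_force'],s['finger_gap'],s['joint_velocities'].round(3))
c=calibration('wrist'); save('wrist','w4.png'); pickle.dump(c,open('w4.pkl','wb'))
E
```

```text
[472.07028732  98.0197459  223.47436216] -0.0012883152618924766 [ 0.95264645 -0.63962336 -0.75919435] 0.7026947289790761 [ 1.016e+00  9.600e-02 -2.890e-01 -1.000e-03  1.850e-01  1.009e+00]
```

Call:
servo_tool --pt "-0.04 0 0.002 0 0 0 40" --pt "-0.04 0 0.002 0 0 0 40" --pt "-0.04 0 0.001 0 0 0 40" --pt "-0.04 0 0.001 0 0 0 40" --pt "0 0 0 0 0 0 40"

```text
clock: 5.45
position: [478.2, 258.3, 222.9]
orientation: [-0.5, 0.5, -0.5, 0.501]
contact_force: [0.6, 0.2, -0.3]
finger_gap: 0.705
```

```bash
python3 - <<'E'
from h import *
import pickle
p,R,s=pose(); print(p,yaw(),s['contact_force'],s['finger_gap'],s['joint_velocities'].round(3))
c=calibration('wrist'); save('wrist','w5.png'); pickle.dump(c,open('w5.pkl','wb'))
E
```

```text
[478.21798913 258.28927124 222.93467406] 0.0014945396033067024 [ 0.62285161  0.17892868 -0.3226231 ] 0.7052873099589586 [-0.049 -0.014  0.034 -0.015 -0.004 -0.038]
```

View pics/w4.png

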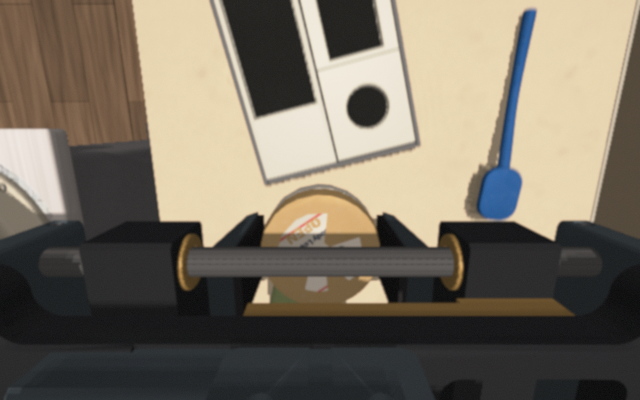

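View pics/w5.png

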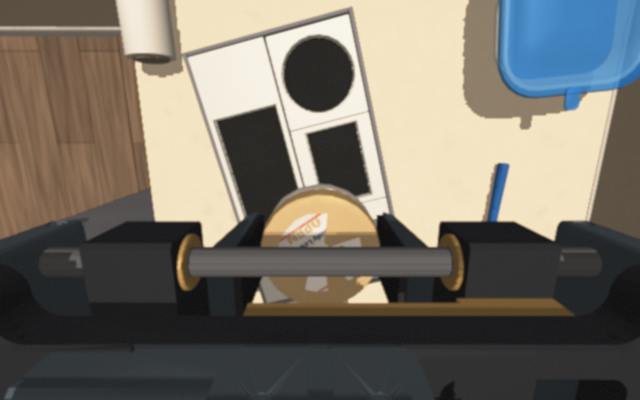

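```bash
python3 - <<'E'
import cv2
t=cv2.imread('pics/w5.png')
cv2.imwrite('pics/w5c.png',cv2.resize(t[0:150,180:380],None,fx=4,fy=4,interpolation=cv2.INTER_CUBIC))
t=cv2.imread('pics/w4.png')
cv2.imwrite('pics/w4c.png',cv2.resize(t[40:190,240:430],None,fx=4,fy=4,interpolation=cv2.INTER_CUBIC))
E
```

```text
(no output)
```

View pics/w5c.png

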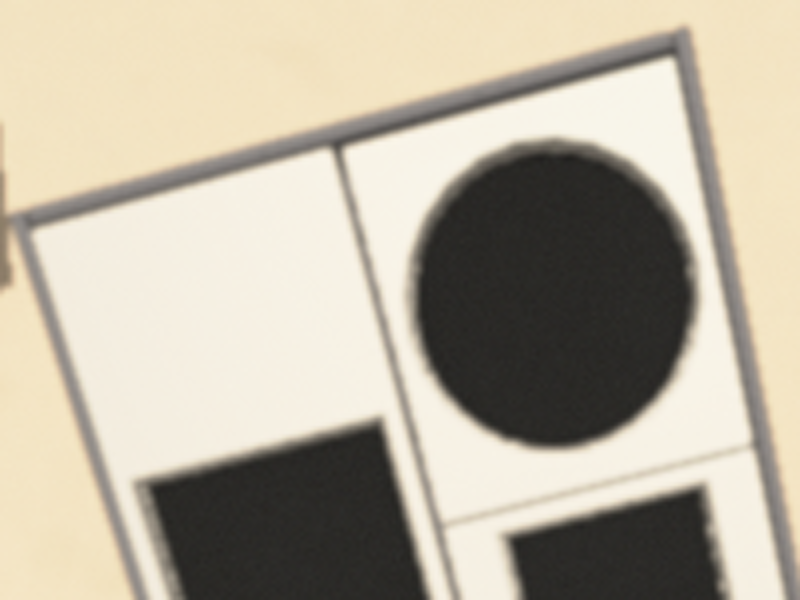

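View pics/w4c.png

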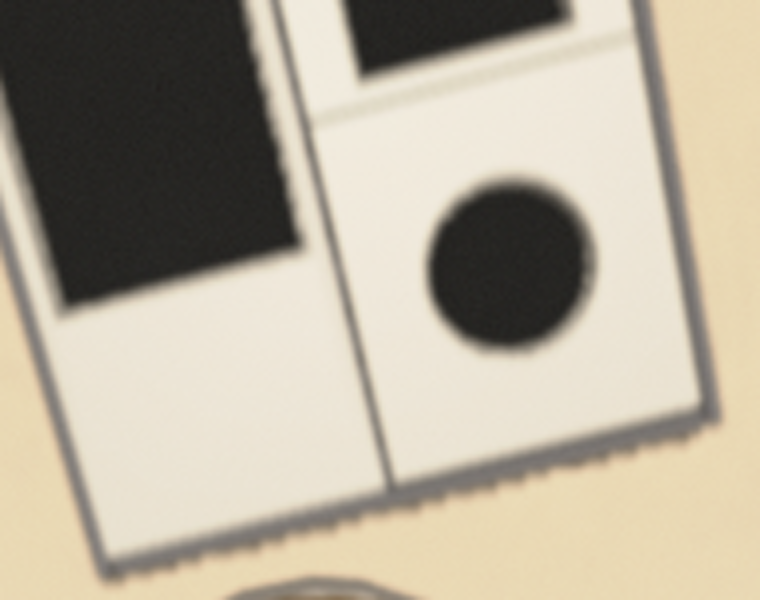

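```bash
python3 - <<'E'
from h import *
import pickle
np.set_printoptions(precision=1,suppress=True)
c4,c5=pickle.load(open('w4.pkl','rb')),pickle.load(open('w5.pkl','rb'))
ct=calibration('top')
A=lambda p:((p[0]+.5)/4-.5+180,(p[1]+.5)/4-.5)
B=lambda p:((p[0]+.5)/4-.5+240,(p[1]+.5)/4-.5+40)
T=lambda p:((p[0]+.5)/5-.5+190,(p[1]+.5)/5-.5+200)
L=A((553,292)); print('large',onz(c5,L,16),tri([(c5,L),(ct,T((157,357)))]), 'dia',onz(c5,A((408,292)),16)-onz(c5,A((698,292)),16))
print('corners5',onz(c5,A((22,220)),16),onz(c5,A((685,38)),16))
print('trough corners5',onz(c5,A((140,482)),16),onz(c5,A((383,418)),16))
print('obl corners5',onz(c5,A((505,538)),16),onz(c5,A((708,485)),16))
M=B((511,263)); print('small w4',onz(c4,M,16),tri([(c4,M),(ct,T((390,165)))]))
print('corners4',onz(c4,B((103,570)),16),onz(c4,B((712,412)),16))
print('trough4',onz(c4,B((62,315)),16),onz(c4,B((303,245)),16))
E
```

```text
large [476.8 380.9  16. ] (array([476.7, 379.6,  19. ]), [np.float64(0.7870455503489151), np.float64(0.24267915640676974)]) dia [-78.8  -0.1  -0. ]
corners5 [334.3 398.8  16. ] [511.2 442.9  16. ]
trough corners5 [360.7 330.7  16. ] [429.6 348.1  16. ]
obl corners5 [463.2 315.5  16. ] [520.4 330.1  16. ]
small w4 [526.2 186.4  16. ] (array([524.5, 184.8,  22.8]), [np.float64(1.274858578110221), np.float64(0.3862342360389702)])
corners4 [408.8  99.8  16. ] [585.1 145.4  16. ]
trough4 [400.4 172.5  16. ] [468.2 191.2  16. ]
```

Call:
servo_tool --pt "-0.06 0 -0.001 0 0 0 40" --pt "-0.06 0.02 0 0 0 0 40" --pt "0 0.05 0 0 0 0 40" --pt "0 0.05 0 0 0 0 40" --pt "0 0.035 0 0 0 0 40"

```text
clock: 6.12
position: [477.0, 374.0, 66.0]
orientation: [-0.5, 0.5, -0.5, 0.499]
contact_force: [1.5, 0.3, -0.6]
finger_gap: 0.703
```

```bash
python3 - <<'E'
from h import *
p,R,s=pose(); print(p,yaw(),s['contact_force'],s['finger_gap'],s['joint_velocities'].round(3))
E
```

```text
[477.03872208 374.02379642  66.03742382] -0.001688678405693732 [ 1.49921235  0.280696   -0.6406628 ] 0.7027874318311749 [-0.005  0.368  0.178  0.001 -0.565 -0.001]
```

Call:
servo_tool --pt "-0.005 0 0 0 0 0 40" --pt "0 0.01 0 0 0 0 40" --pt "0 0.01 0 0 0 0 40" --pt "0 0.003 0 0 0 0 40" --pt "0 0 0 0 0 0 40"

```text
clock: 6.75
position: [477.3, 380.6, 44.8]
orientation: [0.5, -0.5, 0.5, -0.5]
contact_force: [0.3, -0.4, -0.8]
finger_gap: 0.704
```

Call:
servo_tool --pt "0 0.004 0 0 0 0 40" --pt "0 0.002 0 0 0 0 40" --pt "0 0 0 0 0 0 40" --pt "0 0 0 0 0 0 40" --pt "0 0 0 0 0 0 40"

```text
clock: 7.38
position: [477.2, 380.6, 38.7]
orientation: [0.5, -0.5, 0.5, -0.5]
contact_force: [0.5, -0.0, 0.1]
finger_gap: 0.703
```

Open, then lift straight up.

Call:
servo_tool --pt "0 0 0 0 0 0 100" --pt "0 0 0 0 0 0 100" --pt "0 0 0 0 0 0 100" --pt "0 -0.03 0 0 0 0 100" --pt "0 -0.06 0 0 0 0 100"

```text
clock: 8.0
position: [476.1, 379.8, 127.8]
orientation: [0.501, -0.501, 0.5, -0.498]
contact_force: [0.7, 0.0, 0.8]
finger_gap: 1.001
```

Call:
servo_tool --pt "0.04 -0.06 0 0 0 0 100" --pt "0.06 -0.03 0 0 0 0 100" --pt "0 0 0 0 0 0 100" --pt "0 0 0 0 0 0 100" --pt "0 0 0 0 0 0 100"

```text
clock: 8.62
position: [476.8, 290.7, 207.8]
orientation: [0.5, -0.5, 0.5, -0.5]
contact_force: [-0.4, 0.4, -1.3]
finger_gap: 1.006
```

```bash
python3 - <<'E'
from h import *
import pickle
p,R,s=pose(); print(p,yaw())
c=calibration('wrist'); save('wrist','w6.png'); pickle.dump(c,open('w6.pkl','wb'))
E
```

```text
[476.80380016 290.66700791 207.823304  ] -0.00024155460095074422
```

View pics/w6.png

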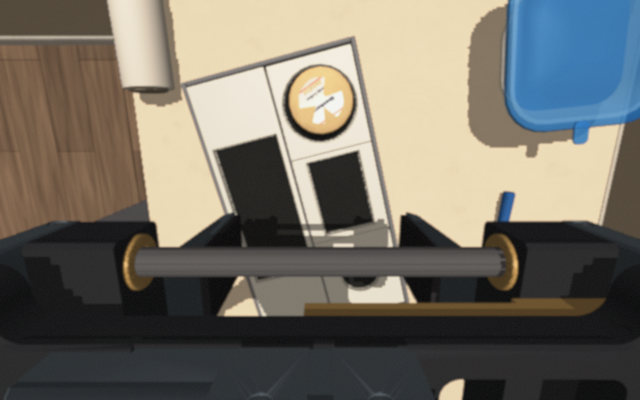

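The tin sits in its round pocket, with the lid at (320,102) and a dark gap all round. Next is the soap.

Call:
servo_tool --pt "0.058 0 -0.004 0 0 0 100" --pt "0.06 0 -0.004 0 0 0 100" --pt "0.06 0 -0.004 0 0 0 100" --pt "0.06 0 -0.004 0 0 0 100" --pt "0.06 0 -0.004 0 0 0 100"

```text
clock: 9.3
position: [456.7, -9.2, 208.2]
orientation: [0.5, -0.5, 0.5, -0.5]
contact_force: [0.5, 0.8, -0.0]
finger_gap: 1.0
```

Call:
servo_tool --pt "0.06 0 -0.004 0 0 0 100" --pt "0.05 0 -0.004 0 0 0 100" --pt "0 0 0 0 0 0 100" --pt "0 0 0 0 0 0 100" --pt "0 0 0 0 0 0 100"

```text
clock: 9.93
position: [448.8, -116.7, 208.4]
orientation: [0.5, -0.5, 0.5, -0.5]
contact_force: [0.3, -0.4, -0.7]
finger_gap: 1.0
```

```bash
python3 - <<'E'
from h import *
import pickle
p,R,s=pose(); print(p,yaw())
c=calibration('wrist'); im=save('wrist','w7.png'); pickle.dump(c,open('w7.pkl','wb'))
t=cv2.imread('pics/w7.png'); cv2.imwrite('pics/w7c.png',cv2.resize(t[60:210,240:440],None,fx=4,fy=4,interpolation=cv2.INTER_CUBIC))
E
```

```text
[ 448.80895043 -116.71264519  208.37863003] 0.0007229579929907193
```

View pics/w7.png

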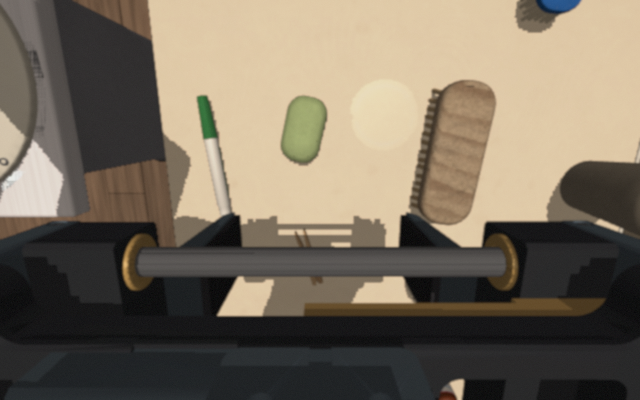

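View pics/w7c.png

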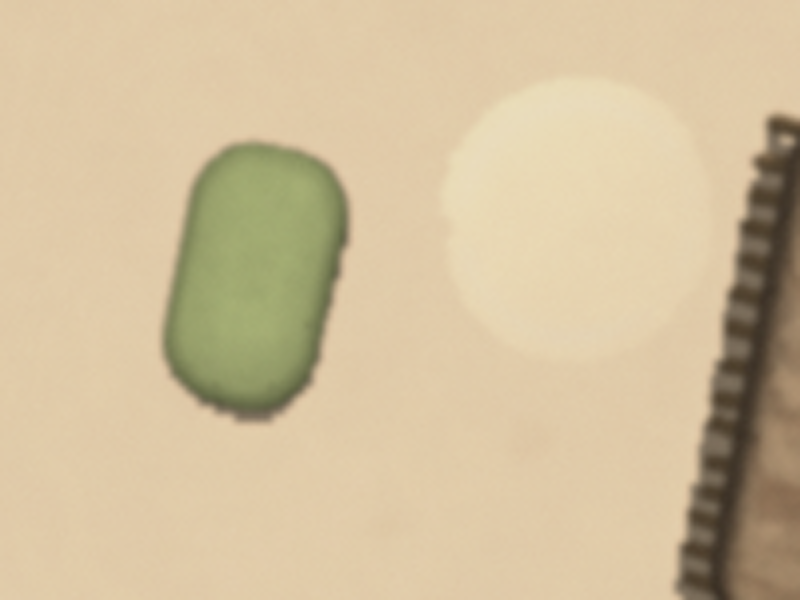

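```bash
python3 - <<'E'
from h import *
import pickle
np.set_printoptions(precision=1,suppress=True)
c=pickle.load(open('w7.pkl','rb')); ct=calibration('top')
t=cv2.imread('pics/w7.png'); h=cv2.cvtColor(t,cv2.COLOR_BGR2HSV)
m=((h[...,0]>28)&(h[...,0]<60)&(h[...,1]>70)).astype(np.uint8); m[:, :250]=0; m[:,360:]=0; m[210:]=0
cn=max(cv2.findContours(m,0,1)[0],key=cv2.contourArea).reshape(-1,2)
P=np.array([onz(c,q,11)[:2] for q in cn],np.float32)
print('soap',cv2.minAreaRect(P), 'px', cn.mean(0))
uvt=((248+.5)/4.8-.5+290,(508+.5)/4.8-.5+120)
x0=cv2.minAreaRect(cn.astype(np.float32))[0]; print('tri',tri([(c,x0),(ct,uvt)]),onz(c,x0,15))
# brush: top face corners approx, z=43
for q in [(466,81),(445,223),(495,105),(471,200)]: print('brush',onz(c,q,43))
E
```

```text
soap ((430.8677673339844, -54.4090690612793), (70.19275665283203, 42.05764389038086), 76.3561782836914) px [303.3 128.4]
tri (array([431.1, -54.3,  16.3]), [np.float64(0.6772496525090491), np.float64(0.20835712328027556)]) [431.4 -53.6  15. ]
brush [590.8  -8.2  43. ]
brush [ 584. -152.   43.]
brush [621.8 -30.4  43. ]
brush [ 609.1 -126.5   43. ]
```

```bash
python3 - <<'E' | sed 's/np.float64(\([^)]*\))/\1/g'
from h import *
plan(431,-54.3,120,-0.238,n=3)
E
```

```text
from [ 448.8 -116.8  208.5] jaw 0.001 turn [ 0.     0.239 -0.   ] dist 109.7
[-0.0208, 0.0295, -0.0059, 0.0001, 0.0796, -0.0001]
[-0.0203, 0.0295, -0.0076, 0.0001, 0.0796, -0.0001]
[-0.0196, 0.0295, -0.0092, 0.0001, 0.0796, -0.0001]
```

Call:
servo_tool --pt "-0.021 0.0295 -0.006 0 0.08 0 100" --pt "-0.0205 0.0295 -0.0075 0 0.08 0 100" --pt "-0.0195 0.0295 -0.009 0 0.08 0 100" --pt "0 0.04 0 0 0 0 100" --pt "0 0 0 0 0 0 100"

```text
clock: 10.6
position: [429.8, -54.0, 78.7]
orientation: [-0.438, 0.557, -0.555, 0.436]
contact_force: [0.5, -0.6, 1.2]
finger_gap: 1.0
```

```bash
python3 - <<'E' | sed 's/np.float64(\([^)]*\))/\1/g'
from h import *
plan(431,-54.3,25,-0.238,n=2)
E
```

```text
from [429.8 -54.   78.7] jaw -0.239 turn [ 0.004 -0.001 -0.   ] dist 53.7
[0.0, 0.0268, 0.0007, 0.0022, -0.0006, -0.0001]
[0.0, 0.0268, 0.0007, 0.0022, -0.0006, -0.0001]
```

Call:
servo_tool --pt "0 0.027 0.001 0 0 0 100" --pt "0 0.0265 0 0 0 0 70" --pt "0 0 0 0 0 0 50" --pt "0 0 0 0 0 0 30" --pt "0 0 0 0 0 0 30"

```text
clock: 11.22
position: [432.8, -55.6, 27.8]
orientation: [0.436, -0.556, 0.557, -0.437]
contact_force: [-0.4, -0.4, 0.6]
finger_gap: 0.596
```

Call:
servo_tool --pt "0 0 0 0 0 0 20" --pt "0 0 0 0 0 0 20" --pt "0 -0.01 0 0 0 0 20" --pt "0 -0.03 0 0 0 0 20" --pt "0 -0.05 0 0 0 0 20"

```text
clock: 11.85
position: [431.2, -55.3, 117.3]
orientation: [-0.437, 0.557, -0.556, 0.436]
contact_force: [1.6, -0.3, -1.6]
finger_gap: 0.472
```

```bash
python3 - <<'E'
from h import *
p,R,s=pose(); print(p,yaw(),s['contact_force'],s['finger_gap'])
save('wrist','w8.png')
E
```

```text
[431.24091194 -55.2744714  117.32230397] -0.24105896351678688 [ 1.6021641  -0.2543089  -1.55972059] 0.4721550665746449
```

View pics/w8.png

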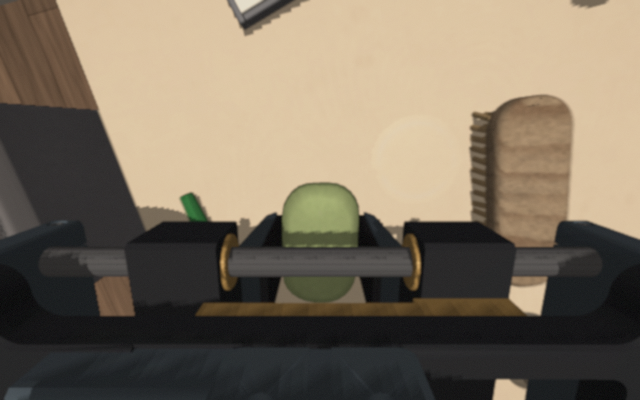

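```bash
python3 - <<'E' | sed 's/np.float64(\([^)]*\))/\1/g'
from h import *
plan(502,281,140,0.246,n=8)
E
```

```text
from [433.4 -55.7 122.9] jaw -0.241 turn [-0.004 -0.487  0.001] dist 344.1
[-0.0429, -0.0022, -0.0017, -0.0005, -0.0609, 0.0001]
[-0.0429, -0.0021, 0.0009, -0.0005, -0.0609, 0.0001]
[-0.0428, -0.0021, 0.0035, -0.0005, -0.0609, 0.0001]
[-0.0425, -0.0021, 0.0061, -0.0005, -0.0609, 0.0001]
[-0.0421, -0.0021, 0.0087, -0.0005, -0.0609, 0.0001]
[-0.0415, -0.0021, 0.0112, -0.0005, -0.0609, 0.0001]
[-0.0407, -0.0021, 0.0137, -0.0005, -0.0609, 0.0001]
[-0.0398, -0.0021, 0.0162, -0.0005, -0.0609, 0.0001]
```

Call:
servo_tool --pt "-0.043 -0.004 -0.0015 0 -0.061 0 20" --pt "-0.043 -0.004 0.001 0 -0.061 0 20" --pt "-0.043 -0.004 0.0035 0 -0.061 0 20" --pt "-0.0425 -0.004 0.006 0 -0.061 0 20" --pt "-0.042 -0.004 0.0085 0 -0.061 0 20"

```text
clock: 12.52
position: [475.0, 156.6, 137.4]
orientation: [-0.516, 0.483, -0.483, 0.516]
contact_force: [0.6, 0.0, -1.3]
finger_gap: 0.47
```

Call:
servo_tool --pt "-0.0415 0 0.011 0 -0.061 0 20" --pt "-0.041 0 0.0135 0 -0.061 0 20" --pt "-0.04 0 0.016 0 -0.061 0 20" --pt "0 0.03 0 0 0 0 20" --pt "0 0 0 0 0 0 20"

```text
clock: 13.15
position: [498.5, 281.6, 105.5]
orientation: [0.559, -0.435, 0.434, -0.557]
contact_force: [-0.3, -0.1, -1.4]
finger_gap: 0.468
```

```bash
python3 - <<'E' | sed 's/np.float64(\([^)]*\))/\1/g'
from h import *
plan(502,281,45,0.246,n=2)
save('wrist','w9.png')
E
```

```text
from [498.5 281.6 105.5] jaw 0.248 turn [0.004 0.002 0.001] dist 60.6
[0.0007, 0.0303, 0.0018, 0.0018, 0.0008, 0.0003]
[0.0007, 0.0303, 0.0017, 0.0018, 0.0008, 0.0003]
```

View pics/w9.png

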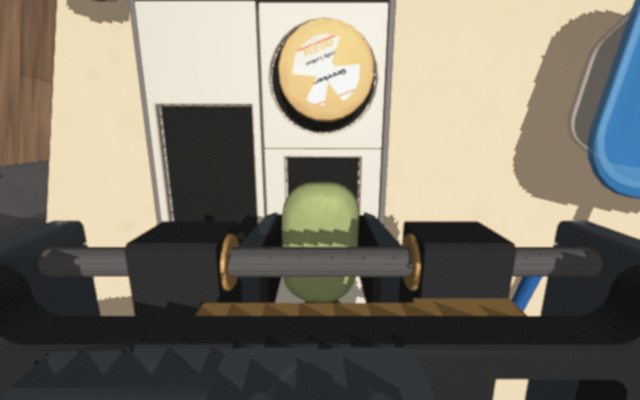

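Call:
servo_tool --pt "0.001 0.03 0.002 0 0 0 20" --pt "0 0.03 0.0015 0 0 0 20" --pt "0 0.005 0 0 0 0 20" --pt "0 0 0 0 0 0 20" --pt "0 0 0 0 0 0 20"

```text
clock: 13.82
position: [504.3, 282.0, 43.0]
orientation: [-0.557, 0.434, -0.435, 0.558]
contact_force: [-0.2, 0.2, -0.5]
finger_gap: 0.472
```

Call:
servo_tool --pt "0 0.003 -0.001 0 0 0 20" --pt "0 0.0025 0 0 0 0 20" --pt "0 0 0 0 0 0 20" --pt "0 0 0 0 0 0 100" --pt "0 0 0 0 0 0 100"

```text
clock: 14.45
position: [502.6, 281.6, 36.0]
orientation: [0.558, -0.435, 0.435, -0.558]
contact_force: [0.7, 0.7, 0.2]
finger_gap: 0.661
```

Call:
servo_tool --pt "0 0 0 0 0 0 100" --pt "0 -0.03 0 0 0 0 100" --pt "0 -0.06 0 0 0 0 100" --pt "0.06 -0.03 0 0 0 0 100" --pt "0.05 0 0 0 0 0 100"

```text
clock: 15.08
position: [530.0, 178.2, 156.5]
orientation: [-0.557, 0.433, -0.435, 0.559]
contact_force: [0.5, -0.2, -0.4]
finger_gap: 0.995
```

```bash
python3 - <<'E' | sed 's/np.float64(\([^)]*\))/\1/g'
from h import *
import pickle
c=calibration('wrist'); save('wrist','w10.png'); pickle.dump(c,open('w10.pkl','wb'))
plan(560,-420,200,0.246,n=14)
E
```

```text
from [530.6 173.  155.3] jaw 0.246 turn [-0.002  0.     0.002] dist 595.4
[0.0416, -0.0031, -0.0083, -0.0002, 0.0, 0.0001]
[0.0416, -0.0031, -0.0083, -0.0002, 0.0, 0.0001]
[0.0416, -0.0031, -0.0083, -0.0002, 0.0, 0.0001]
[0.0416, -0.0031, -0.0083, -0.0002, 0.0, 0.0001]
[0.0416, -0.0031, -0.0083, -0.0002, 0.0, 0.0001]
[0.0416, -0.0032, -0.0083, -0.0002, 0.0, 0.0001]
[0.0416, -0.0032, -0.0083, -0.0002, 0.0, 0.0001]
[0.0416, -0.0032, -0.0083, -0.0002, 0.0, 0.0001]
[0.0416, -0.0032, -0.0083, -0.0002, 0.0, 0.0001]
[0.0416, -0.0032, -0.0083, -0.0002, 0.0, 0.0001]
[0.0416, -0.0032, -0.0083, -0.0002, 0.0, 0.0001]
[0.0416, -0.0032, -0.0083, -0.0002, 0.0, 0.0001]
[0.0416, -0.0032, -0.0083, -0.0002, 0.0, 0.0001]
[0.0416, -0.0032, -0.0083, -0.0002, 0.0, 0.0001]
```

View pics/w10.png

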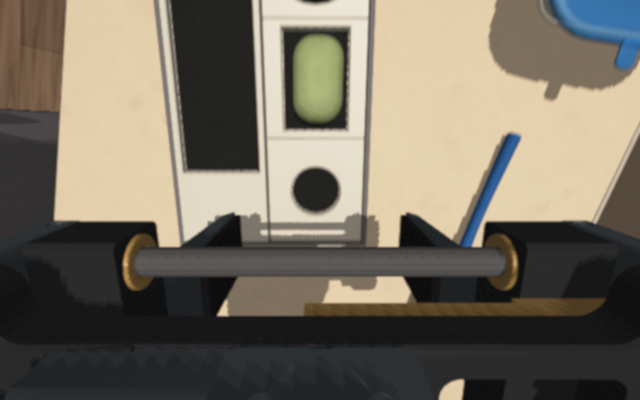

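```bash
python3 - <<'E' | sed 's/np.float64(\([^)]*\))/\1/g'
from h import *
import pickle
c=pickle.load(open('w10.pkl','rb')); print(onz(c,(315.5,189.5),16))
plan(599,-377.5,200,1.2,n=14)
E
```

```text
[525.88652624 183.44198557  16.        ]
from [530.6 173.  155.3] jaw 0.246 turn [-0.001 -0.954  0.003] dist 556.5
[0.0393, -0.0031, -0.0048, -0.0001, -0.0681, 0.0002]
[0.0389, -0.0031, -0.0075, -0.0001, -0.0681, 0.0002]
[0.0383, -0.0031, -0.0101, -0.0001, -0.0681, 0.0002]
[0.0375, -0.0031, -0.0127, -0.0001, -0.0681, 0.0002]
[0.0366, -0.0032, -0.0152, -0.0001, -0.0681, 0.0002]
[0.0355, -0.0032, -0.0177, -0.0001, -0.0681, 0.0002]
[0.0342, -0.0032, -0.0201, -0.0001, -0.0681, 0.0002]
[0.0327, -0.0032, -0.0223, -0.0001, -0.0681, 0.0002]
[0.0311, -0.0032, -0.0245, -0.0001, -0.0681, 0.0002]
[0.0294, -0.0032, -0.0266, -0.0001, -0.0681, 0.0002]
[0.0275, -0.0032, -0.0285, -0.0001, -0.0681, 0.0002]
[0.0255, -0.0032, -0.0303, -0.0001, -0.0681, 0.0002]
[0.0234, -0.0032, -0.032, -0.0001, -0.0681, 0.0002]
[0.0211, -0.0032, -0.0335, -0.0001, -0.0681, 0.0002]
```

Call:
servo_tool --pt "0.0395 -0.006 -0.005 0 -0.068 0 100" --pt "0.039 -0.006 -0.0075 0 -0.068 0 100" --pt "0.0385 -0.006 -0.01 0 -0.068 0 100" --pt "0.0375 -0.006 -0.0125 0 -0.068 0 100" --pt "0.0365 -0.006 -0.015 0 -0.068 0 100"

```text
clock: 15.75
position: [553.5, -19.1, 184.2]
orientation: [0.624, -0.333, 0.333, -0.624]
contact_force: [1.1, -0.0, -1.1]
finger_gap: 1.004
```

Call:
servo_tool --pt "0.0355 -0.003 -0.0175 0 -0.068 0 100" --pt "0.034 -0.003 -0.02 0 -0.068 0 100" --pt "0.0325 -0.003 -0.0225 0 -0.068 0 100" --pt "0.031 -0.003 -0.0245 0 -0.068 0 100" --pt "0.0295 -0.003 -0.0265 0 -0.068 0 100"

```text
clock: 16.38
position: [577.9, -215.3, 199.0]
orientation: [-0.671, 0.223, -0.223, 0.671]
contact_force: [0.4, 0.4, -0.4]
finger_gap: 0.998
```

Call:
servo_tool --pt "0.0275 0 -0.0285 0 -0.068 0 100" --pt "0.0255 0 -0.03 0 -0.068 0 100" --pt "0.0235 0 -0.032 0 -0.068 0 100" --pt "0.021 0 -0.0335 0 -0.068 0 100" --pt "0 0 0 0 0 0 100"

```text
clock: 17.0
position: [597.3, -373.6, 198.3]
orientation: [0.695, -0.131, 0.131, -0.695]
contact_force: [-0.5, 0.5, -0.1]
finger_gap: 1.002
```

```bash
python3 - <<'E' | sed 's/np.float64(\([^)]*\))/\1/g'
from h import *
plan(599,-377.5,150,1.2,n=2)
s=save('side','s11.png');cv2.imwrite('pics/s11c.png',cv2.resize(cv2.imread('pics/s11.png')[130:330,240:440],None,fx=3,fy=3))
E
```

```text
from [ 597.3 -373.6  198.3] jaw 1.197 turn [ 0.    -0.003 -0.   ] dist 48.5
[0.0015, 0.0242, -0.0015, 0.0002, -0.0013, -0.0]
[0.0015, 0.0242, -0.0015, 0.0002, -0.0013, -0.0]
```

View pics/s11c.png

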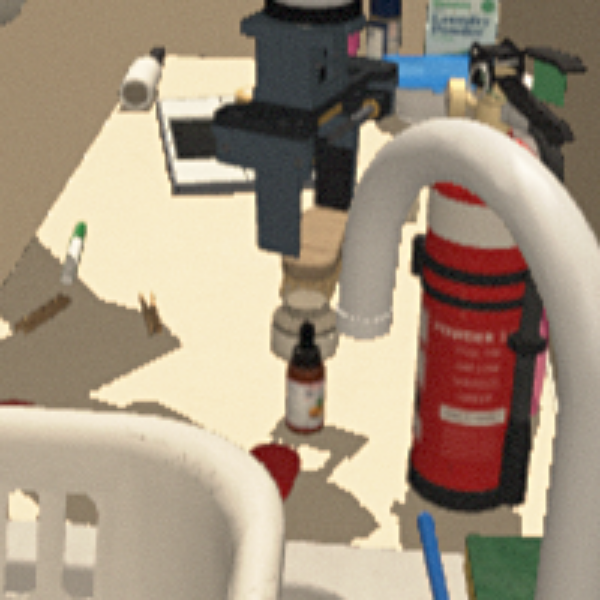

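```bash
python3 - <<'E'
from h import *
ct,cs=calibration('top'),calibration('side')
print(tri([(ct,(475,80)),(cs,(361,240))]))
E
```

```text
(array([ 633.29599495, -651.85276262,  239.31124068]), [np.float64(4.918806509943918), np.float64(9.38614106034438)])
```

Call:
servo_tool --pt "0.003 0.01 -0.003 0 0 0 100" --pt "0 0.04 0 0 0 0 100" --pt "0 0.04 0 0 0 0 100" --pt "0 0.03 0 0 0 0 100" --pt "0 0 0 0 0 0 100"

```text
clock: 17.68
position: [598.1, -373.1, 76.4]
orientation: [-0.694, 0.132, -0.129, 0.696]
contact_force: [-0.2, 0.6, 0.0]
finger_gap: 1.0
```

```bash
python3 - <<'E' | sed 's/np.float64(\([^)]*\))/\1/g'
from h import *
plan(599,-377.5,48,1.2,n=2)
save('wrist','w12.png')
E
```

```text
from [ 598.1 -373.1   76.4] jaw 1.2 turn [-0.001 -0.    -0.005] dist 28.8
[0.0013, 0.0142, -0.0019, -0.0007, -0.0002, -0.0024]
[0.0013, 0.0142, -0.0019, -0.0007, -0.0002, -0.0024]
```

View pics/w12.png

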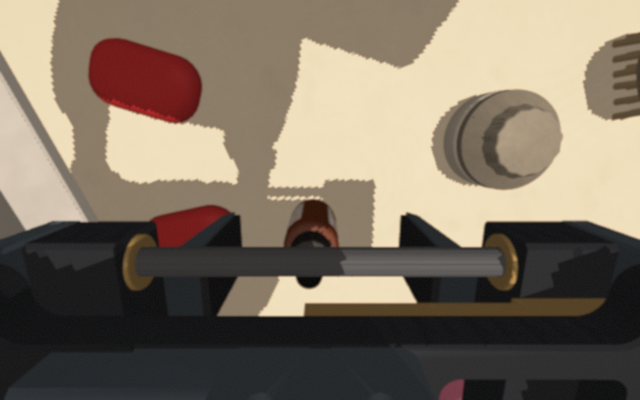

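Call:
servo_tool --pt "0.0015 0.014 -0.002 0 0 0 100" --pt "0.001 0.014 -0.002 0 0 0 100" --pt "0 0 0 0 0 0 100" --pt "0 0 0 0 0 0 60" --pt "0 0 0 0 0 0 30"

```text
clock: 18.35
position: [600.4, -379.7, 51.6]
orientation: [0.695, -0.13, 0.131, -0.695]
contact_force: [0.3, -0.4, 0.2]
finger_gap: 0.816
```

Call:
servo_tool --pt "0 0 0 0 0 0 15" --pt "0 0 0 0 0 0 15" --pt "0 0 0 0 0 0 15" --pt "0 0 0 0 0 0 15" --pt "0 0 0 0 0 0 15"

```text
clock: 18.98
position: [600.2, -379.6, 51.1]
orientation: [0.695, -0.131, 0.131, -0.695]
contact_force: [-0.7, -0.2, 0.3]
finger_gap: 0.349
```

Call:
servo_tool --pt "0 -0.02 0 0 0 0 15" --pt "0 -0.04 0 0 0 0 15" --pt "0 -0.05 0 0 0 0 15" --pt "0 -0.04 0 0 0 0 15" --pt "0 0 0 0 0 0 15"

```text
clock: 19.6
position: [601.7, -380.6, 206.3]
orientation: [0.696, -0.128, 0.133, -0.694]
contact_force: [0.0, 0.5, -2.0]
finger_gap: 0.35
```

```bash
python3 - <<'E' | sed 's/np.float64(\([^)]*\))/\1/g'
from h import *
print(sensors.observe()['finger_gap'])
plan(526.2,184,190,0.246,n=14)
save('wrist','w13.png')
save('side','s13.png');cv2.imwrite('pics/s13c.png',cv2.resize(cv2.imread('pics/s13.png')[130:330,240:440],None,fx=3,fy=3))
E
```

```text
0.3497963837116882
from [ 601.7 -380.6  206.3] jaw 1.199 turn [-0.002  0.953  0.007] dist 569.9
[-0.0197, 0.001, 0.0356, -0.0001, 0.0681, 0.0005]
[-0.0221, 0.001, 0.0342, -0.0001, 0.0681, 0.0005]
[-0.0243, 0.001, 0.0326, -0.0001, 0.0681, 0.0005]
[-0.0265, 0.001, 0.0309, -0.0001, 0.0681, 0.0005]
[-0.0285, 0.001, 0.029, -0.0001, 0.0681, 0.0005]
[-0.0304, 0.001, 0.027, -0.0001, 0.0681, 0.0005]
[-0.0322, 0.001, 0.0249, -0.0001, 0.0681, 0.0005]
[-0.0338, 0.001, 0.0226, -0.0001, 0.0681, 0.0005]
[-0.0353, 0.0011, 0.0203, -0.0001, 0.0681, 0.0005]
[-0.0366, 0.0011, 0.0178, -0.0001, 0.0681, 0.0005]
[-0.0377, 0.0011, 0.0153, -0.0001, 0.0681, 0.0005]
[-0.0387, 0.0011, 0.0127, -0.0001, 0.0681, 0.0005]
[-0.0394, 0.0011, 0.01, -0.0001, 0.0681, 0.0005]
[-0.04, 0.0011, 0.0073, -0.0001, 0.0681, 0.0005]
```

View pics/s13c.png

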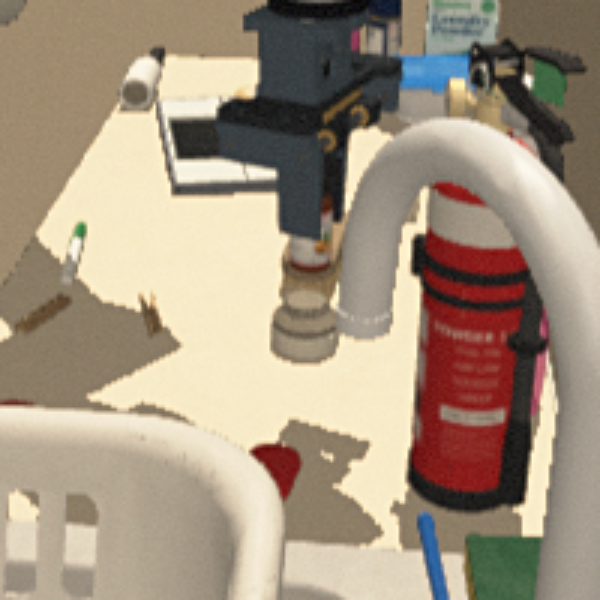

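The dropper is held upright between the pads. Carrying it to the tray.

Call:
servo_tool --pt "-0.0195 0.001 0.0355 0 0.068 0 15" --pt "-0.022 0.001 0.034 0 0.068 0 15" --pt "-0.0245 0.001 0.0325 0 0.068 0 15" --pt "-0.0265 0.001 0.031 0 0.068 0 15" --pt "-0.0285 0.001 0.029 0 0.068 0 15"

```text
clock: 20.32
position: [572.1, -176.7, 195.0]
orientation: [-0.662, 0.248, -0.246, 0.663]
contact_force: [0.5, -0.7, -0.9]
finger_gap: 0.351
```

Call:
servo_tool --pt "-0.0305 0.001 0.027 0 0.068 0 15" --pt "-0.032 0.001 0.025 0 0.068 0 15" --pt "-0.034 0.001 0.0225 0 0.068 0 15" --pt "-0.0355 0.001 0.0205 0 0.068 0 15" --pt "-0.0365 0.001 0.018 0 0.068 0 15"

```text
clock: 20.95
position: [545.2, 25.1, 190.1]
orientation: [0.611, -0.356, 0.355, -0.611]
contact_force: [0.9, 0.3, -1.3]
finger_gap: 0.349
```

Call:
servo_tool --pt "-0.0375 0.001 0.0155 0 0.068 0 15" --pt "-0.0385 0.001 0.0125 0 0.068 0 15" --pt "-0.0395 0.001 0.01 0 0.068 0 15" --pt "-0.04 0.001 0.0075 0 0.068 0 15" --pt "0 0 0 0 0 0 15"

```text
clock: 21.58
position: [523.6, 187.0, 186.1]
orientation: [0.559, -0.435, 0.433, -0.558]
contact_force: [0.2, 0.1, -0.3]
finger_gap: 0.352
```

```bash
python3 - <<'E' | sed 's/np.float64(\([^)]*\))/\1/g'
from h import *
print(sensors.observe()['finger_gap'])
plan(526.2,184,80,0.246,n=3)
save('wrist','w14.png')
E
```

```text
0.35192461135265346
from [523.6 187.  186.1] jaw 0.249 turn [ 0.002  0.003 -0.   ] dist 106.1
[0.0012, 0.0354, 0.0007, 0.0007, 0.001, -0.0001]
[0.0012, 0.0354, 0.0006, 0.0007, 0.001, -0.0001]
[0.0012, 0.0354, 0.0006, 0.0007, 0.001, -0.0001]
```

View pics/w14.png

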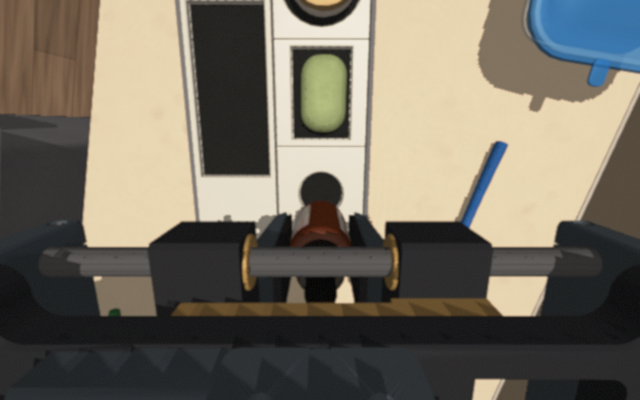

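Call:
servo_tool --pt "0.001 0.035 0.0005 0 0 0 15" --pt "0.001 0.035 0.0005 0 0 0 15" --pt "0.001 0.035 0.0005 0 0 0 15" --pt "0 0 0 0 0 0 15" --pt "0 0 0 0 0 0 15"

```text
clock: 22.25
position: [527.5, 181.9, 82.9]
orientation: [-0.558, 0.435, -0.435, 0.558]
contact_force: [0.3, 0.5, -1.4]
finger_gap: 0.351
```

```bash
python3 - <<'E' | sed 's/np.float64(\([^)]*\))/\1/g'
from h import *
plan(526.2,184,61,0.246,n=3)
save('wrist','w15.png')
E
```

```text
from [527.5 181.9  82.9] jaw 0.247 turn [-0.     0.001  0.   ] dist 22.1
[-0.0008, 0.0073, -0.0003, -0.0001, 0.0002, 0.0]
[-0.0008, 0.0073, -0.0003, -0.0001, 0.0002, 0.0]
[-0.0008, 0.0073, -0.0003, -0.0001, 0.0002, 0.0]
```

View pics/w15.png

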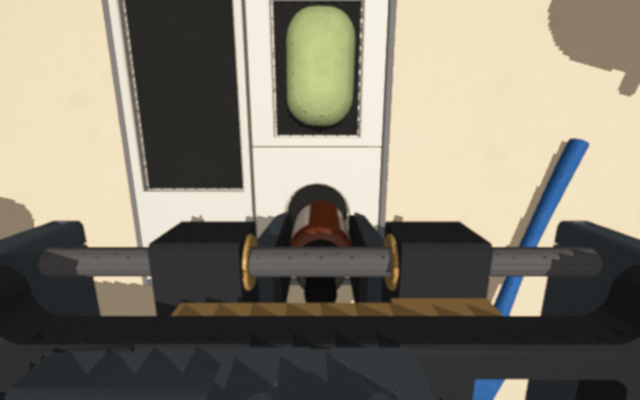

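Call:
servo_tool --pt "-0.0025 0.007 -0.001 0 0 0 15" --pt "0 0.007 0 0 0 0 15" --pt "0 0.006 0 0 0 0 15" --pt "0 0.002 0 0 0 0 15" --pt "0 0 0 0 0 0 15"

```text
clock: 22.92
position: [525.4, 184.5, 60.0]
orientation: [0.558, -0.435, 0.435, -0.558]
contact_force: [0.2, -0.1, -0.3]
finger_gap: 0.35
```

```bash
python3 - <<'E'
from h import *
s=sensors.observe(); print(s['position'],s['contact_force'],s['joint_velocities'].round(3))
save('side','s16.png');cv2.imwrite('pics/s16c.png',cv2.resize(cv2.imread('pics/s16.png')[120:240,260:400],None,fx=5,fy=5,interpolation=cv2.INTER_CUBIC))
E
```

```text
[525.422267   184.51162052  60.00875742] [ 0.1871044  -0.08209911 -0.25303063] [-0.    -0.001 -0.004 -0.001 -0.005  0.001]
```

View pics/s16c.png

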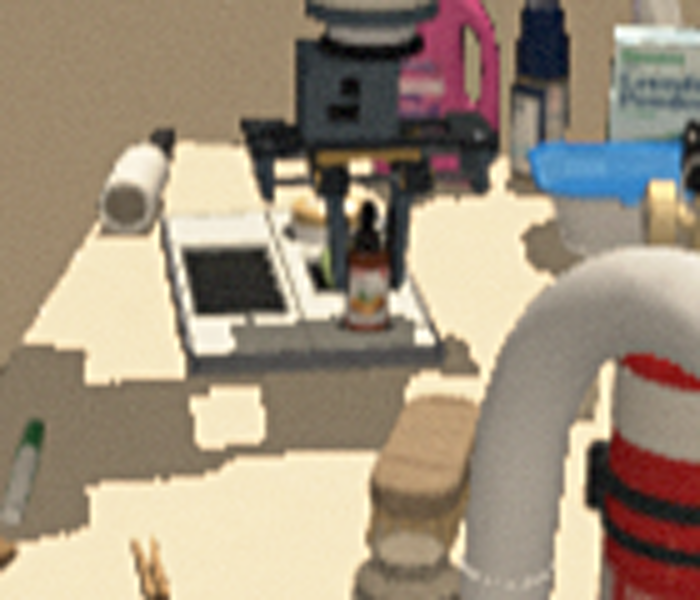

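Call:
servo_tool --pt "0 0.001 0 0 0 0 15" --pt "0 0 0 0 0 0 15" --pt "0 0 0 0 0 0 50" --pt "0 0 0 0 0 0 100" --pt "0 0 0 0 0 0 100"

```text
clock: 23.6
position: [525.6, 184.5, 59.0]
orientation: [0.558, -0.435, 0.435, -0.558]
contact_force: [-0.3, -0.3, -0.8]
finger_gap: 0.647
```

Call:
servo_tool --pt "0 0 0 0 0 0 100" --pt "0 0 0 0 0 0 100" --pt "0 -0.03 0 0 0 0 100" --pt "0 -0.05 0 0 0 0 100" --pt "0 -0.06 0 0 0 0 100"

```text
clock: 24.22
position: [524.8, 184.3, 199.9]
orientation: [0.558, -0.435, 0.434, -0.557]
contact_force: [1.6, -0.3, 0.4]
finger_gap: 1.0
```

```bash
python3 - <<'E' | sed 's/np.float64(\([^)]*\))/\1/g'
from h import *
plan(588,-160,200,-0.04,n=8)
save('wrist','w17.png')
E
```

```text
from [524.8 184.3 199.9] jaw 0.247 turn [0.002 0.287 0.   ] dist 350.1
[0.0437, -0.0, -0.0029, 0.0002, 0.0359, 0.0]
[0.0437, -0.0, -0.0013, 0.0002, 0.0359, 0.0]
[0.0438, -0.0, 0.0003, 0.0002, 0.0359, 0.0]
[0.0437, -0.0, 0.0018, 0.0002, 0.0359, 0.0]
[0.0436, -0.0, 0.0034, 0.0002, 0.0359, 0.0]
[0.0435, -0.0, 0.005, 0.0002, 0.0359, 0.0]
[0.0433, -0.0, 0.0065, 0.0002, 0.0359, 0.0]
[0.043, -0.0, 0.0081, 0.0002, 0.0359, 0.0]
```

View pics/w17.png

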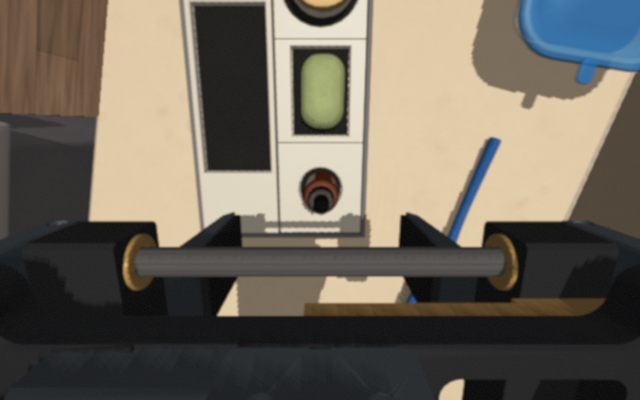

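The dropper stands in its pocket at (320,190). Next is the brush.

Call:
servo_tool --pt "0.0435 0 -0.003 0 0.036 0 100" --pt "0.0435 0 -0.0015 0 0.036 0 100" --pt "0.044 0 0 0 0.036 0 100" --pt "0.0435 0 0.002 0 0.036 0 100" --pt "0.0435 0 0.0035 0 0.036 0 100"

```text
clock: 24.9
position: [564.6, -31.7, 199.1]
orientation: [-0.516, 0.483, -0.483, 0.516]
contact_force: [0.4, -0.2, -0.1]
finger_gap: 0.997
```

Call:
servo_tool --pt "0.0435 0 0.005 0 0.036 0 100" --pt "0.0435 0 0.0065 0 0.036 0 100" --pt "0.043 0 0.008 0 0.036 0 100" --pt "0 0 0 0 0 0 100" --pt "0 0 0 0 0 0 100"

```text
clock: 25.52
position: [587.7, -159.3, 198.8]
orientation: [-0.49, 0.51, -0.51, 0.49]
contact_force: [-0.8, -0.0, -0.2]
finger_gap: 1.001
```

```bash
python3 - <<'E'
from h import *
import pickle
p,R,s=pose(); print(p,yaw())
c=calibration('wrist'); im=save('wrist','w18.png'); pickle.dump(c,open('w18.pkl','wb'))
E
```

```text
[ 587.72875737 -159.31485652  198.84630812] -0.041076744825635295
```

View pics/w18.png

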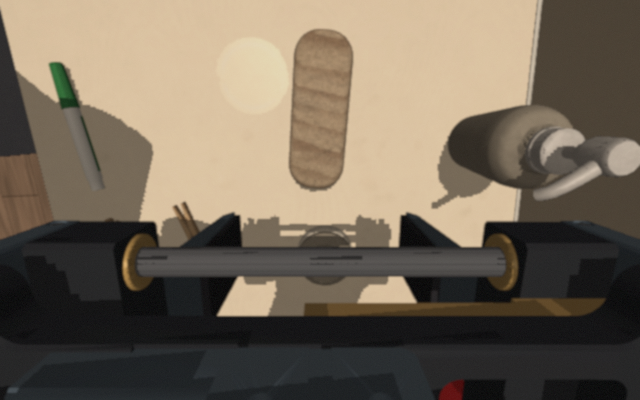

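```bash
python3 - <<'E'
from h import *
import pickle
np.set_printoptions(precision=1,suppress=True)
c=pickle.load(open('w18.pkl','rb')); ct=calibration('top')
print('nozzle',tri([(c,(538,194)),(ct,(324,128))]))
c7=pickle.load(open('w7.pkl','rb'))
print('end far',tri([(c,(325,29)),(c7,(471,80))]),'near',tri([(c,(317,189)),(c7,(442,223))]))
for z in (30,38,43):
    q=np.array([onz(c,p,z) for p in [(325,29),(317,189),(295,105),(349,110)]])
    print(z,q, 'len',np.linalg.norm(q[0]-q[1]),'wid',np.linalg.norm(q[2]-q[3]),'mid',(q[0]+q[1])/2,(q[2]+q[3])/2)
t=cv2.imread('pics/w18.png'); cv2.imwrite('pics/w18c.png',cv2.resize(t[20:200,260:400],None,fx=3.3,fy=3.3,interpolation=cv2.INTER_CUBIC))
E
```

```text
nozzle (array([ 725.7, -140.4,  162.8]), [np.float64(0.33561298192928674), np.float64(0.062049117578828264)])
end far (array([599.4,  -6. ,  34.8]), [np.float64(0.2075996045745808), np.float64(0.1957156194101939)]) near (array([ 585.6, -156.8,   31. ]), [np.float64(0.9214003410513507), np.float64(0.8704545174562133)])
30 [[ 599.5   -4.5   30. ]
 [ 585.3 -158.    30. ]
 [ 567.1  -71.9   30. ]
 [ 620.7  -78.9   30. ]] len 154.12324744500225 wid 54.055465515701755 mid [592.4 -81.2  30. ] [593.9 -75.4  30. ]
38 [[ 599.3   -6.7   38. ]
 [ 585.4 -156.3   38. ]
 [ 567.7  -72.4   38. ]
 [ 620.   -79.3   38. ]] len 150.30268059059333 wid 52.71548259117481 mid [592.4 -81.5  38. ] [593.9 -75.9  38. ]
43 [[ 599.2   -8.1   43. ]
 [ 585.5 -155.3   43. ]
 [ 568.1  -72.8   43. ]
 [ 619.5  -79.5   43. ]] len 147.9148263065877 wid 51.877993263345616 mid [592.4 -81.7  43. ] [593.8 -76.1  43. ]
```

View pics/w18c.png

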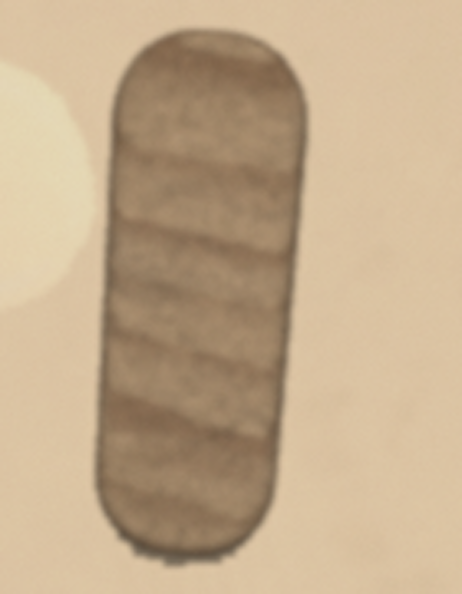

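```bash
python3 - <<'E' | sed 's/np.float64(\([^)]*\))/\1/g'
from h import *
plan(593,-81,130,-0.095,n=3)
E
```

```text
from [ 587.7 -158.9  198.9] jaw -0.04 turn [ 0.001  0.055 -0.   ] dist 104.1
[-0.026, 0.023, 0.0007, 0.0002, 0.0182, -0.0001]
[-0.026, 0.023, 0.0002, 0.0002, 0.0182, -0.0001]
[-0.026, 0.023, -0.0002, 0.0002, 0.0182, -0.0001]
```

Call:
servo_tool --pt "-0.026 0.023 0.001 0 0.018 0 100" --pt "-0.026 0.023 0 0 0.018 0 100" --pt "-0.026 0.023 0 0 0.018 0 100" --pt "0 0.04 0 0 0 0 100" --pt "0 0 0 0 0 0 100"

```text
clock: 26.2
position: [591.8, -80.2, 88.1]
orientation: [-0.477, 0.524, -0.521, 0.475]
contact_force: [-0.5, 0.0, 0.6]
finger_gap: 1.0
```

```bash
python3 - <<'E' | sed 's/np.float64(\([^)]*\))/\1/g'
from h import *
plan(593,-81,33,-0.095,n=2)
save('wrist','w19.png')
E
```

```text
from [591.8 -80.2  88.1] jaw -0.093 turn [ 0.005  0.002 -0.001] dist 55.2
[0.0004, 0.0276, 0.0008, 0.0024, 0.001, -0.0004]
[0.0004, 0.0276, 0.0007, 0.0024, 0.001, -0.0004]
```

View pics/w19.png

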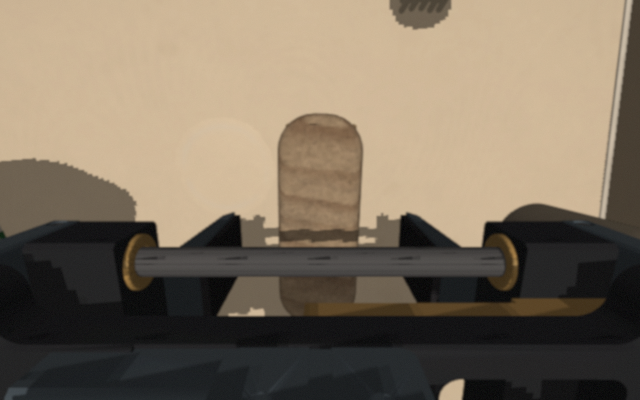

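Call:
servo_tool --pt "0 0.0275 0.001 0 0 0 100" --pt "0 0.0275 0 0 0 0 100" --pt "0 0 0 0 0 0 60" --pt "0 0 0 0 0 0 40" --pt "0 0 0 0 0 0 40"

```text
clock: 26.88
position: [595.4, -82.1, 36.6]
orientation: [0.475, -0.523, 0.524, -0.476]
contact_force: [-0.9, -0.4, 1.0]
finger_gap: 0.704
```

Call:
servo_tool --pt "0 0 0 0 0 0 30" --pt "0 0 0 0 0 0 30" --pt "0 0 0 0 0 0 30" --pt "0 0 0 0 0 0 30" --pt "0 0 0 0 0 0 30" --squeeze 20

```text
clock: 27.5
position: [594.9, -82.1, 36.0]
orientation: [0.475, -0.523, 0.523, -0.476]
contact_force: [-2.6, -0.8, 11.3]
finger_gap: 0.608
```

Call:
servo_tool --pt "0 -0.02 0 0 0 0 30" --pt "0 -0.04 0 0 0 0 30" --pt "0 -0.05 0 0 0 0 30" --pt "0 -0.04 0 0 0 0 30" --pt "0 0 0 0 0 0 30"

```text
clock: 28.12
position: [596.3, -82.3, 188.4]
orientation: [0.475, -0.521, 0.525, -0.477]
contact_force: [0.1, 0.7, -1.0]
finger_gap: 0.606
```

```bash
python3 - <<'E' | sed 's/np.float64(\([^)]*\))/\1/g'
from h import *
print(sensors.observe()['finger_gap'])
plan(414.7,260,180,0.246,n=9)
save('wrist','w20.png')
E
```

```text
0.6061989413440398
from [596.3 -82.3 188.4] jaw -0.095 turn [-0.006 -0.341  0.002] dist 387.6
[-0.0359, 0.0008, -0.0237, -0.0006, -0.0379, 0.0002]
[-0.0368, 0.0008, -0.0223, -0.0006, -0.0379, 0.0002]
[-0.0376, 0.0008, -0.0209, -0.0006, -0.0379, 0.0002]
[-0.0384, 0.0008, -0.0195, -0.0006, -0.0379, 0.0002]
[-0.0391, 0.0009, -0.018, -0.0006, -0.0379, 0.0002]
[-0.0398, 0.0009, -0.0165, -0.0006, -0.0379, 0.0002]
[-0.0404, 0.0009, -0.015, -0.0006, -0.0379, 0.0002]
[-0.0409, 0.0009, -0.0134, -0.0006, -0.0379, 0.0002]
[-0.0414, 0.0009, -0.0119, -0.0006, -0.0379, 0.0002]
```

View pics/w20.png

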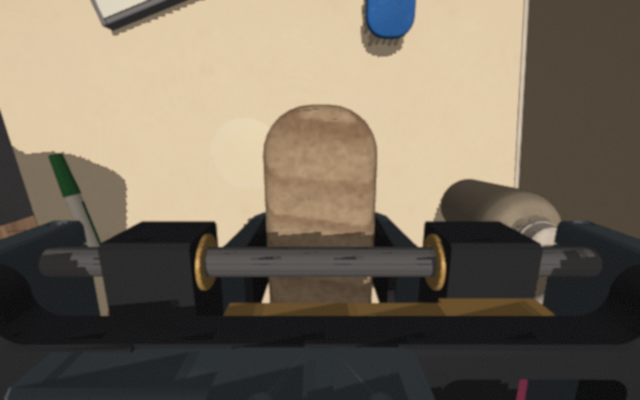

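Call:
servo_tool --pt "-0.036 0.001 -0.0235 0 -0.038 0 30" --pt "-0.037 0.001 -0.0225 0 -0.038 0 30" --pt "-0.0375 0.001 -0.021 0 -0.038 0 30" --pt "-0.0385 0.001 -0.0195 0 -0.038 0 30" --pt "-0.039 0.001 -0.018 0 -0.038 0 30"

```text
clock: 28.8
position: [492.0, 109.3, 178.8]
orientation: [0.524, -0.476, 0.475, -0.523]
contact_force: [0.6, 0.3, -0.6]
finger_gap: 0.602
```

Call:
servo_tool --pt "-0.04 0.001 -0.0165 0 -0.038 0 30" --pt "-0.0405 0.001 -0.015 0 -0.038 0 30" --pt "-0.041 0.001 -0.0135 0 -0.038 0 30" --pt "-0.0415 0.001 -0.012 0 -0.038 0 30" --pt "0 0 0 0 0 0 30"

```text
clock: 29.42
position: [410.4, 262.4, 174.8]
orientation: [0.559, -0.434, 0.433, -0.558]
contact_force: [0.2, -1.1, -0.9]
finger_gap: 0.603
```

```bash
python3 - <<'E' | sed 's/np.float64(\([^)]*\))/\1/g'
from h import *
print(sensors.observe()['finger_gap'])
plan(414.9,259.5,80,0.246,n=3)
save('wrist','w21.png')
E
```

```text
0.6026258408443673
from [410.4 262.4 174.8] jaw 0.251 turn [0.003 0.005 0.   ] dist 95.0
[0.0013, 0.0316, 0.0013, 0.0009, 0.0015, 0.0]
[0.0013, 0.0316, 0.0013, 0.0009, 0.0015, 0.0]
[0.0013, 0.0316, 0.0012, 0.0009, 0.0015, 0.0]
```

View pics/w21.png

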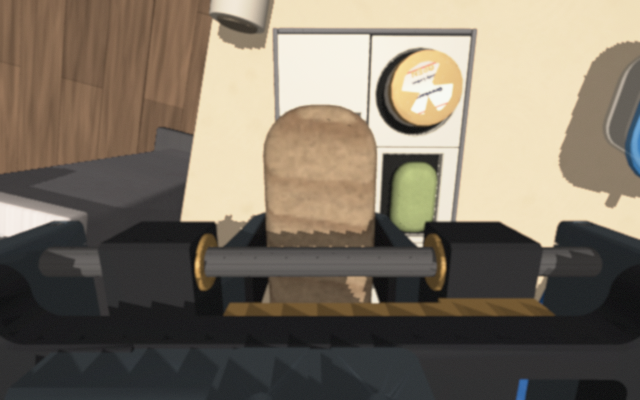

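Call:
servo_tool --pt "0.0015 0.031 0.0015 0 0 0 30" --pt "0.001 0.031 0.001 0 0 0 30" --pt "0.001 0.031 0.001 0 0 0 30" --pt "0 0 0 0 0 0 30" --pt "0 0 0 0 0 0 30"

```text
clock: 30.1
position: [417.1, 258.0, 83.6]
orientation: [-0.558, 0.435, -0.435, 0.558]
contact_force: [1.1, -0.4, -1.2]
finger_gap: 0.606
```

```bash
python3 - <<'E' | sed 's/np.float64(\([^)]*\))/\1/g'
from h import *
plan(414.9,259.5,47,0.246,n=3)
save('wrist','w22.png')
E
```

```text
from [417.1 258.   83.6] jaw 0.246 turn [-0.  0.  0.] dist 36.7
[-0.0007, 0.0122, -0.0006, -0.0, 0.0001, 0.0]
[-0.0007, 0.0122, -0.0006, -0.0, 0.0001, 0.0]
[-0.0007, 0.0122, -0.0006, -0.0, 0.0001, 0.0]
```

View pics/w22.png

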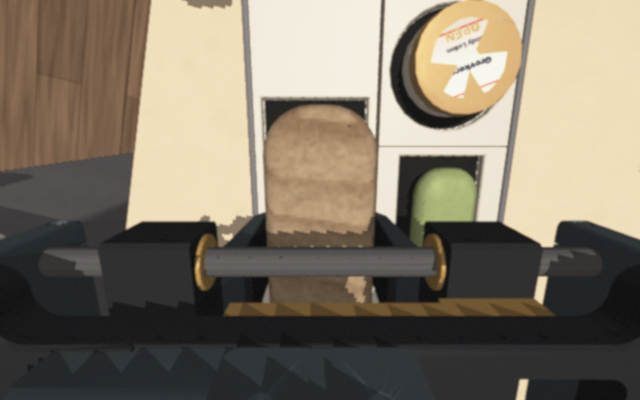

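Call:
servo_tool --pt "-0.002 0.012 -0.0025 0 0 0 30" --pt "0 0.012 0 0 0 0 30" --pt "0 0.01 0 0 0 0 30" --pt "0 0.002 0 0 0 0 30" --pt "0 0 0 0 0 0 30"

```text
clock: 30.78
position: [413.8, 259.6, 46.9]
orientation: [0.558, -0.435, 0.435, -0.558]
contact_force: [0.6, 0.3, -0.9]
finger_gap: 0.607
```

Call:
servo_tool --pt "0 0.0015 0 0 0 0 30" --pt "0 0 0 0 0 0 30" --pt "0 0 0 0 0 0 70" --pt "0 0 0 0 0 0 85" --pt "0 0 0 0 0 0 85"

```text
clock: 31.4
position: [413.9, 259.7, 45.6]
orientation: [-0.558, 0.435, -0.435, 0.558]
contact_force: [0.2, -0.9, -0.9]
finger_gap: 0.846
```

Call:
servo_tool --pt "0 0 0 0 0 0 85" --pt "0 0 0 0 0 0 85" --pt "0 -0.03 0 0 0 0 85" --pt "0 -0.05 0 0 0 0 85" --pt "0 -0.06 0 0 0 0 85"

```text
clock: 32.02
position: [413.2, 259.4, 186.6]
orientation: [0.558, -0.435, 0.434, -0.557]
contact_force: [0.6, 0.2, -0.3]
finger_gap: 0.849
```

Call:
servo_tool --pt "0.02 -0.06 0 0 0 0 85" --pt "0.06 -0.03 0 0 0 0 85" --pt "0.06 0 0 0 0 0 85" --pt "0 0 0 0 0 0 85" --pt "0 0 0 0 0 0 85"

```text
clock: 32.65
position: [446.8, 128.2, 272.7]
orientation: [0.558, -0.435, 0.435, -0.558]
contact_force: [-0.6, 0.2, 0.0]
finger_gap: 0.848
```

```bash
python3 - <<'E'
from h import *
import pickle
print(pose()[0],yaw())
c=calibration('wrist'); save('wrist','w23.png'); pickle.dump(c,open('w23.pkl','wb'))
save('top','top23.png');save('side','s23.png')
s=cv2.imread('pics/s23.png');cv2.imwrite('pics/s23c.png',cv2.resize(s[140:260,260:400],None,fx=5,fy=5,interpolation=cv2.INTER_CUBIC))
s=cv2.imread('pics/top23.png');cv2.imwrite('pics/top23c.png',cv2.resize(s[120:320,180:420],None,fx=3,fy=3,interpolation=cv2.INTER_CUBIC))
E
```

```text
[446.79684541 128.15978093 272.68360424] 0.24603929550112436
```

View pics/w23.png

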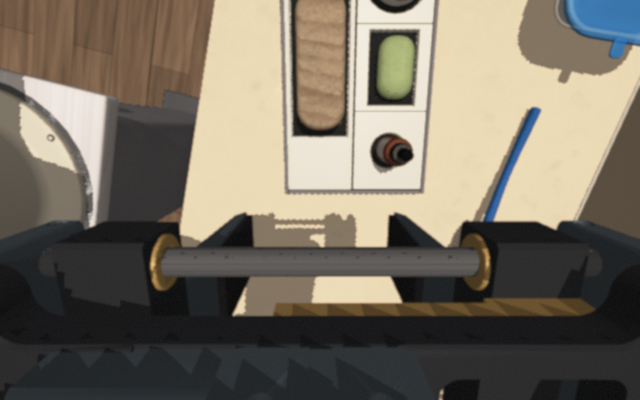

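View pics/s23c.png

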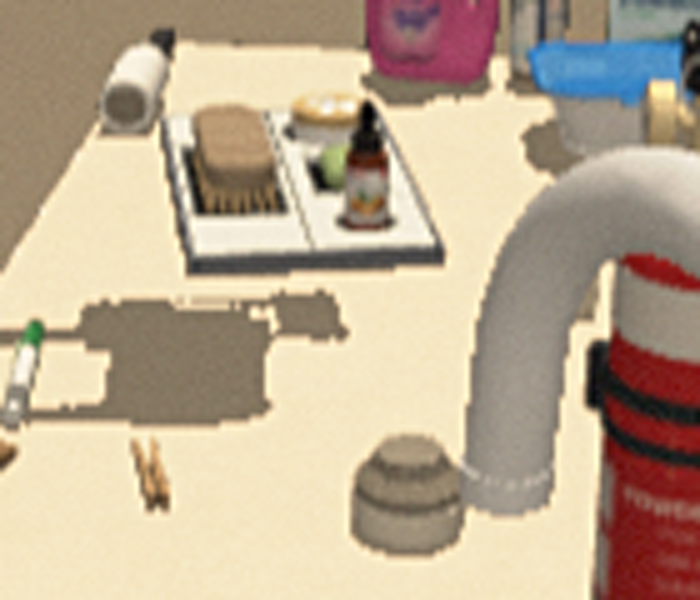

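View pics/top23c.png

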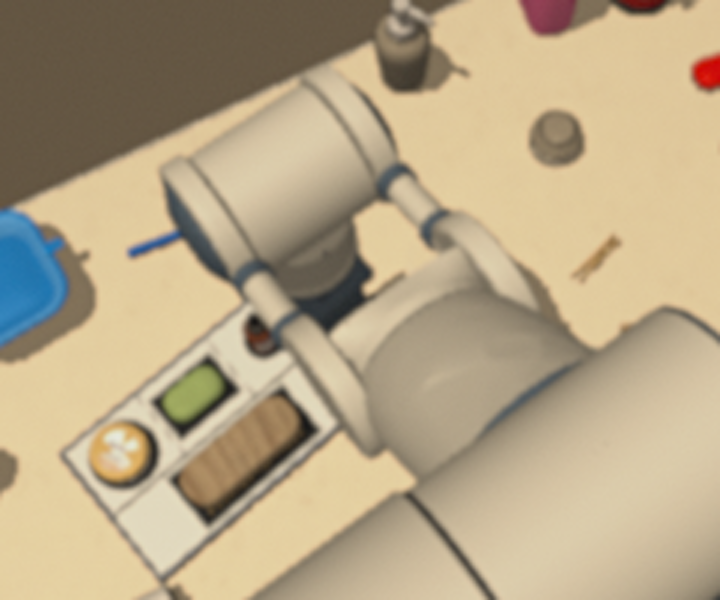

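```bash
python3 - <<'E'
from h import *
import pickle
np.set_printoptions(precision=1,suppress=True)
c=pickle.load(open('w23.pkl','rb')); ct,cs=calibration('top'),calibration('side')
T=lambda p:((p[0]+.5)/3-.5+180,(p[1]+.5)/3-.5+120)
S=lambda p:((p[0]+.5)/5-.5+260,(p[1]+.5)/5-.5+140)
print('soap',onz(c,(395.5,67.5),20),onz(ct,T((195,392)),20),tri([(c,(395.5,67.5)),(ct,T((195,392)))]))
print('tin',onz(ct,T((121,453)),38),tri([(ct,T((121,453))),(cs,S((328,104)))]))
print('brush',onz(ct,T((242,450)),50),tri([(ct,T((242,450))),(cs,S((232,137)))]))
print('drop tip',onz(c,(404,154),109),tri([(c,(404,154)),(cs,S((369,104)))]))
print('proj oblong rim centre',proj(c,(501.8,281.5,16)),'small',proj(c,(526,185,16)))
E
```

```text
soap [504.3 282.1  20. ] [504.3 279.4  20. ] (array([501.7, 279.2,  31.2]), [np.float64(0.6406415470847492), np.float64(0.21246983110572862)])
tin [474.  379.1  38. ] (array([474.2, 379.2,  37.8]), [np.float64(0.031761099943128646), np.float64(0.025315538104115885)])
brush [412.5 258.9  50. ] (array([412.4, 258.8,  48.6]), [np.float64(0.14394516834152293), np.float64(0.12113802999030254)])
drop tip [521.2 186.3 109. ] (array([523.9, 186.4, 104.4]), [np.float64(1.4106071583792836), np.float64(0.3835599044658155)])
proj oblong rim centre [392.7  68.1] small [388.5 149.6]
```

All four sit within about 5 mm of their pocket centres, at heights that match their pockets. The timer and dish brush have not been touched, so I'm handing in.

```bash
python3 - <<'E'
from h import *
print(r.finish_job(), sensors.observe()['clock'])
E
```

```text
the job is handed in; nothing more can be done
the job is handed in; nothing more can be done
```

The tin, soap, dropper bottle and scrub brush are each in their own pocket, released and the right way up. I handed the job in at about 33 s.

| Item | Distance from pocket centre in the last views | Height check |
|---|---|---|
| Tin | about 3 mm | top at 37.8 mm (expected 38 mm) |
| Soap | about 3 mm | unreliable: 31 mm from two near-parallel views; a rough check, looks seated |
| Scrub brush | about 3 mm | back at 48.6 mm (full height 52 mm) |
| Dropper bottle | 3–5 mm at the bulb tip | tip at 104 mm (expected 111 mm) |

- **Heights:** the dropper and brush read low because I took points on a rounded bulb and a rounded back. The pictures showed both down in their pockets.
- **Look-alikes:** the timer and dish brush were never touched and looked unmoved in the last pictures. I did not measure their positions again.
- **Forces:** the highest reading at the tool was about 11 N.

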